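# Make up the air jet's compression nut: finger-tight plus a quarter turn

### The arm

A 7-joint arm with a two-finger parallel gripper is mounted at the origin on the work surface. World frame = base frame: x ahead of the robot, y to its left, z up, the work surface at z = 0. Lengths are in m, angles in rad, forces in N, time in s.
With the tool pointing down it reaches from about 0.425 to 1.025 m from the base axis. Payload 9.4 kg.
Tool frame: the origin (TCP) lies at the very end of the fingers, on their centre line; the grasp point (between the pads) lies 19 mm behind it; z points along the fingers, y is the direction in which the jaws open and shut (so a half turn about z gives the same grasp; the last joint's range is limited). The gripper opens to 85 mm and grips with 20 to 120 N. Pads are 22 mm wide; open, the fingers measure 114 mm over their backs; the gripper's body (76 mm by 85 mm) begins 54 mm behind the grasp point. The pads swing forward as they close: fully open they stand 13 mm farther back than shut.
Start: joints at [-1.358, 0.599, -0.003, 1.599, 0.002, 0.943, -0.08], TCP at [0.207, 0.695, 0.231] pointing down, gripper open.
Joint ranges: [-2.57, 2.57], [-0.35, 1.97], [-1.29, 1.29], [0.11, 2.56], [-1.05, 4.19], [0.11, 1.86], [-2.63, 2.63]. Speed limits (rad/s): [2.22, 2.22, 3.01, 3.01, 3.14, 3.14, 3.14].

### API

Orientations are given as a rotation vector (axis times angle).
In Python, from cell import monitor, vision, ticket gives the robot as it stands.
- The arm moves only by the tool send_rows, never from a script. Its argument "commands" is a list of rows, each a list of 7 numbers: the shift along the tool's x, y, z in m, then the turn, a rotation vector about the tool's x, y, z in rad, then the closure, from 0 (fully open) to 1 (shut). In form: [[dx, dy, dz, ax, ay, az, fingers], ...]. A call has 1 to 5 rows; each row is the pose to reach, as a shift and turn from the pose commanded when the call began, along the tool's axes at that moment; what a row does not reach only later rows make up. A row lasts 1/10 s, in which the tool goes at most 50 mm and 8.59 degrees, less where a joint would pass 70% of its speed; a pose out of reach is approached as far as the arm can. A call with a gripper value outside its range is refused whole. The fingers move at their own pace and stop on an object; "grip_force" is the grip in N (left out, the last holds). Time passes only in rows, so rows that repeat a pose let the fingers close. It gives the time, the measured TCP pose, the force and the opening at its end, in the units of the state.
- monitor.sense(): the state, without advancing time (a new reading comes with each control period).
- vision.grab_frame(name): name is "scene" or "top"; returns the picture (384x512x3 uint8, blue, green, red); there is no depth.
- vision.get_calibration(name): a dict with "fx", "fy", "cx", "cy" (pixels), "k1" (the pictures are not rectified: a ray, as slopes to the right and down, at radius r is drawn at 1 + k1 r^2 times it, then the intrinsics apply), "R" (3x3) and "t" (3): a world point X has camera coordinates R X + t. Camera axes: x right, y down, z forward; pixel columns grow to the right and rows downward; lengths in m; the calibration is good to about 2 mm. A picture is of the moment at which its call begins. get_calibration takes no time and is no camera call.
- ticket.hand_in(): hands the job in, once; it reports no verdict.
The state is a dict: "t": time; "joint_positions": joint angles; "dq": joint speeds; "effort": joint torques, N m; "eef_pos": TCP position; "orientation": TCP orientation; "ft_force": force on the tool from outside, world axes, zero at the start; "wrist_torque": the same for the moment, N m; "finger_gap": finger opening in m.
Only numpy, scipy, OpenCV 4.12 (cv2) and the standard library are available. Lean on these libraries where they do the work, as an engineer would, in place of code of your own. Each camera call takes 0.05 s, during which the arm holds its last target.

### The job

On the sorting line's air manifold, the compression nut of the near jet (at the free end of the bar, nearest the robot) is only started. Run it down clockwise with the gripper until it is just finger-tight, stopping as soon as you feel it come up firm; then use the open-ended spanner to give it a quarter turn more, no further and without leaning on either jet. Finally lay the spanner flat on the rubber mat again, and leave everything else where it stands.

Things in the scene. Friction and masses are not known exactly. Their poses are not given: they have to be found in the camera images.
- manifold: Aluminium bar bolted to the bench: 262 mm long, 50 wide, top 40 mm above the bench, straps under it 110 mm wide, 15 high. Origin: on the bench under the axis of the NEAR jet, 32 mm from the bar's end; the bar runs along +x, away from the robot; z up. At x = 110 mm stands the far jet, at x = 190 to 211 a gauge 98 mm high, then a valve, 52 mm high, to x = 309.
- jet: The near jet: a copper tube 15 mm in diameter that rises out of the nut along its axis, 32 mm above the nut's top, ending in a tapered tip 114 mm above the bench. Fixed. Origin on the axis, 82 mm above the bench.
- far_jet: The second jet, already finished: nut and tube of the same size, fixed; leave it alone. Origin on its axis at the top of its nut, 81 mm above the bench.
- nut: The near jet's brass hexagon compression nut: 27 mm across flats, 22 mm high; origin on its axis (vertical), at its underside, 60 to 61 mm above the bench; it sinks 1.5 mm a turn. Below is a fixed hexagon, 24 mm across flats, 43 to 54 mm above the bench. The frame turns with the nut: flats face +x (black line on that flat) and every 60 degrees; a jaw axis fits at 30, 90 or 150 degrees from x.
- ferrule_edge (a point): Point 8 mm off the axis on the ferrule, which sits out of sight in the nut. The ferrule stands still until the nut bears on it, then turns with the nut. The nut starts 0.85 to 2.1 rad short of that; how far cannot be seen. It runs at about 0.06 N m, then comes up firm: 0.2 to 0.4 N m is finger-tight. From about 0.55 N m it turns on, bites the ferrule down, and stays where it is left.
- spanner: Steel open-ended spanner, 0.24 to 0.38 kg, 12 mm thick, lying flat, z up. Origin: jaw centre, on the underside. The jaw opens to +x: two parallel jaws 28.5 mm apart, 12 wide, x = -15 to +13, tips flared to +23 mm; throat face at x = -16.5 mm. On the nut it has about 6 degrees of play each way. The handle leaves the origin at 165 degrees counter-clockwise from +x: 18 mm wide, from 28 to 188 mm, then a 44 mm ring.
- spanner_grip (a point): Point to grip the spanner: middle of the handle, mid thickness, 95 mm from the jaw centre; its axes are those of spanner (handle across-width is perpendicular to the 165 degree direction).
- mat: Black rubber mat 320 x 240 x 4 mm fixed on the bench; origin at its centre on the underside, x along the 320 mm side. The spanner starts on it and finally lies on it again.
- grease_tin: Bystander: green tin, 54 mm in diameter, 55 mm high; origin under its centre.
- ball_crate: Bystander: small black slatted crate 200 x 140 x 76 mm heaped with wooden balls to 97 mm; origin under its centre.
- parts_tray: Bystander: yellow parts tray 120 x 160 x 35 mm with spare nuts and ferrules; origin under its centre.

How it is judged:
By the outcome, as a careful person would: the job done as asked, in the order asked, and still so for the second after the job is handed in, with the robot touching nothing.
It also fails if it takes over 72 s, if anything falls off the work surface, if the arm or the gripper's body presses on something with over 40 N, if the wrist force passes 120 N, or if a joint passes its speed limit or range.

## Working session

There is one attempt and no reset: what is moved stays moved. The work goes in short steps, Python scripts to look and compute and a tool call to move; the robot and the scene stay as the last step left them, time stands still between calls to the robot, and variables do not carry over. Pictures are saved under pics/ and viewed, and the job is handed in when it is done.

Besides the shell and the picture viewer there is one more tool, called after ">>>" by a JSON object that holds its "name" and its "arguments". send_rows: Moves the arm, as the interface text tells. Its arguments: {"type":"object","properties":{"commands":{"type":"array"},"grip_force":{"type":"number"}},"required":["commands"]}

```bash
mkdir -p pics; ls; python3 - <<'E'
from cell import monitor, vision
import cv2
print(monitor.sense())
for n in("scene","top"):
    cv2.imwrite(f"pics/{n}0.png",vision.grab_frame(n)); c=vision.get_calibration(n); print(n,c)
E
```

```text
pics
{'t': 0.0, 'joint_positions': array([-1.35766776,  0.6001261 , -0.00253501,  1.60012273,  0.00179762,
        0.94291377, -0.07982201]), 'dq': array([ 5.56925644e-04, -1.06293193e-04,  1.01835626e-03, -8.75254063e-04,
       -1.37604821e-05,  9.80555453e-04, -8.56406247e-04]), 'effort': array([-1.63188026e-03, -7.76439929e+01,  1.56446557e+00, -2.58013201e+01,
        1.23497678e-02,  9.07728856e-03,  3.93150617e-05]), 'eef_pos': array([0.20708167, 0.69430366, 0.23041893]), 'orientation': array([-4.53614149e-01, -3.10858917e+00,  2.45945699e-03]), 'ft_force': array([-0.05094223, -0.81337592,  0.43250861]), 'wrist_torque': array([ 0.00576579,  0.057149  , -0.03170675]), 'finger_gap': 0.08530044418178184}
scene {'fx': 476.2415705471682, 'fy': 476.2415705471682, 'cx': 266.99489773961835, 'cy': 187.9330772122053, 'k1': -0.02861291832625697, 'R': array([[-6.16702973e-01,  7.87195920e-01,  1.60347241e-04],
       [ 6.37155576e-01,  4.99278359e-01, -5.87157468e-01],
       [-4.62288021e-01, -3.61999590e-01, -8.09472718e-01]]), 't': array([ 0.38176266, -0.38673017,  2.00911165])}
top {'fx': 419.5989864223998, 'fy': 419.5989864223998, 'cx': 260.69623873422853, 'cy': 195.4793728338185, 'k1': -0.1304629252118489, 'R': array([[ 0.02666046, -0.99939435,  0.0223639 ],
       [-0.99305801, -0.0290421 , -0.11398393],
       [ 0.11456439, -0.01916979, -0.99323085]]), 't': array([-0.01884993,  0.64374738,  1.32858569])}
```

```bash
python3 - <<'E'
import cv2
for n in("scene","top"):
    im=cv2.imread(f"pics/{n}0.png"); cv2.imwrite(f"pics/{n}0b.png",cv2.resize(im,(800,600),interpolation=cv2.INTER_CUBIC))
E
```

```text
(no output)
```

View pics/scene0b.png

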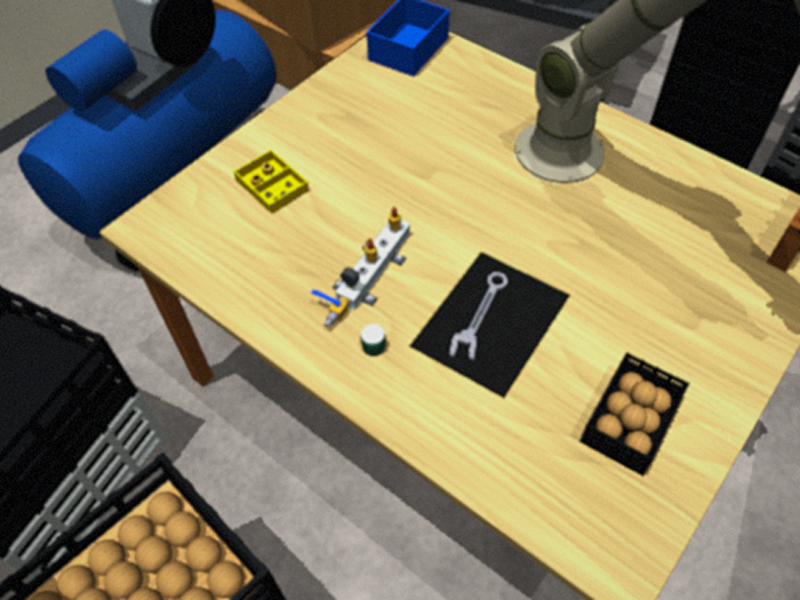

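View pics/top0b.png

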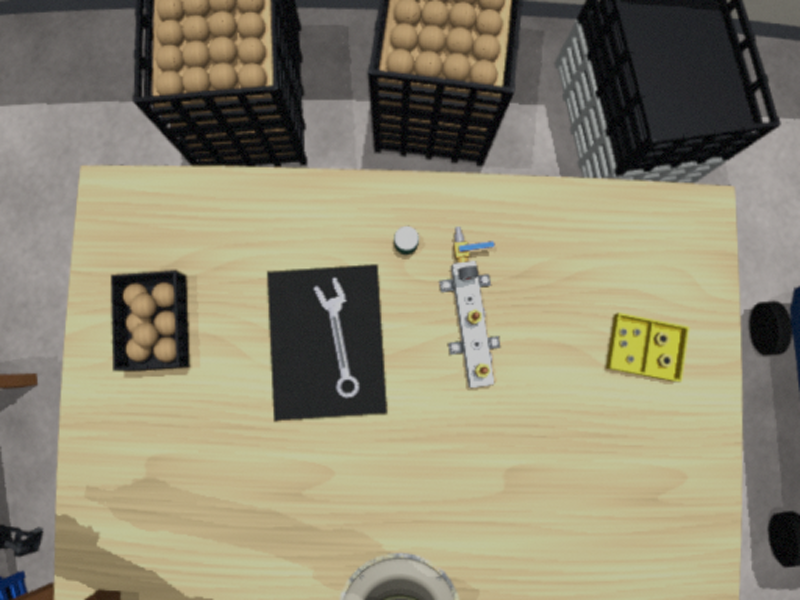

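```bash
cat > h.py <<'E'
import numpy as np, cv2
from cell import monitor, vision
C={n:vision.get_calibration(n) for n in("scene","top")}
def proj(n,X):
    c=C[n]; X=np.atleast_2d(X); p=X@np.array(c["R"]).T+c["t"]; s=p[:,:2]/p[:,2:]
    s=s*(1+c["k1"]*(s**2).sum(1,keepdims=True)); return s*[c["fx"],c["fy"]]+[c["cx"],c["cy"]]
def ray(n,uv):
    c=C[n]; d=(np.array(uv,float)-[c["cx"],c["cy"]])/[c["fx"],c["fy"]]; s=d.copy()
    for _ in range(20): s=d/(1+c["k1"]*(s@s))
    R=np.array(c["R"]); o=-R.T@c["t"]; v=R.T@np.r_[s,1]; return o,v/np.linalg.norm(v)
def atz(n,uv,z):
    o,v=ray(n,uv); return o+v*(z-o[2])/v[2]
def tri(a,b):
    o1,v1=ray("scene",a); o2,v2=ray("top",b)
    s=np.linalg.lstsq(np.c_[v1,-v2],o2-o1,rcond=None)[0]; p,q=o1+s[0]*v1,o2+s[1]*v2
    return (p+q)/2, np.linalg.norm(p-q)
def crop(src,x0,y0,w,h,k,out):
    im=src if not isinstance(src,str) else cv2.imread(src)
    c=cv2.resize(im[y0:y0+h,x0:x0+w],None,fx=k,fy=k,interpolation=cv2.INTER_CUBIC)
    for i in range(0,w,10): cv2.line(c,(i*k,0),(i*k,6 if i%50 else 14),(0,0,255),1); cv2.putText(c,str(x0+i),(i*k,24),0,.35,(0,0,255))
    for i in range(0,h,10): cv2.line(c,(0,i*k),(6,i*k),(0,0,255),1); cv2.putText(c,str(y0+i),(8,i*k+4),0,.35,(0,0,255))
    cv2.imwrite(out,c)
E
python3 - <<'E'
from h import *
crop("pics/top0.png",270,140,60,115,5,"pics/c1.png")
crop("pics/scene0.png",200,125,70,90,6,"pics/c2.png")
crop("pics/top0.png",165,160,90,115,5,"pics/c3.png")
crop("pics/scene0.png",255,155,115,105,5,"pics/c4.png")
E
```

```text
(no output)
```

View pics/c1.png

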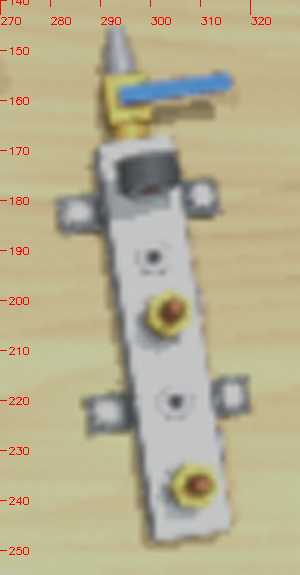

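View pics/c2.png

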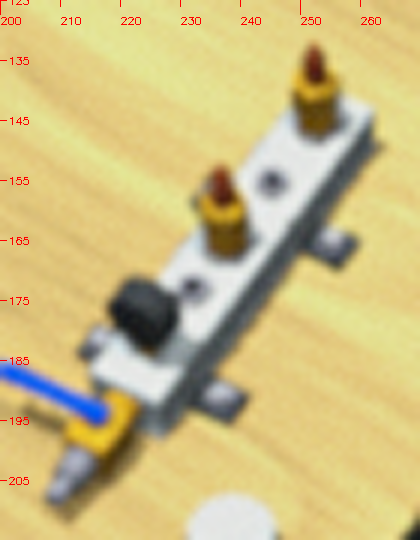

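View pics/c3.png

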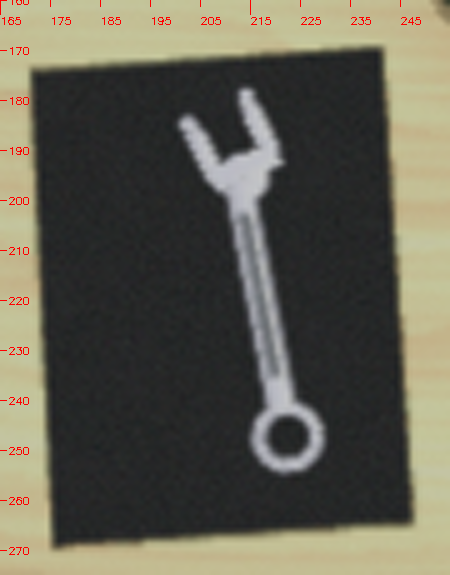

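View pics/c4.png

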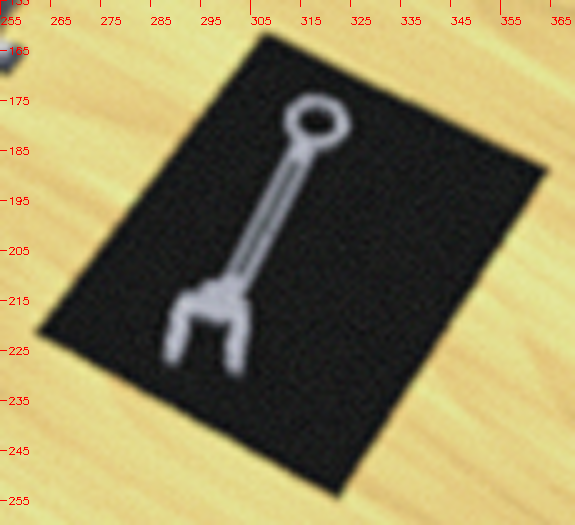

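```bash
python3 - <<'E'
from h import *
from scipy.optimize import least_squares
print(tri((252.3,133.3),(309.8,236.6)),tri((236.7,154),(304.7,201.5)))
# model pts in manifold frame (x,y,z) -> pixel obs
obs=[("scene",(0,0,.114),(252.3,133.3)),("scene",(.11,0,.114),(236.8,153.8)),
("top",(0,0,.114),(309.8,236.6)),("top",(.11,0,.114),(304.7,201.5)),
("top",(0,0,.0825),(308.5,237.3)),("top",(.11,0,.081),(303.3,203)),
("top",(-.032,.025,.04),(300.7,248)),("top",(-.032,-.025,.04),(316,246)),
("top",(.23,.025,.04),(290,170)),("top",(.23,-.025,.04),(304,167.3)),
("scene",(-.032,.025,.04),(262,143)),]
def P(p,X):
    c,s=np.cos(p[2]),np.sin(p[2]); X=np.atleast_2d(X).astype(float); 
    return np.c_[p[0]+c*X[:,0]-s*X[:,1],p[1]+s*X[:,0]+c*X[:,1],X[:,2]]
f=lambda p:np.concatenate([proj(n,P(p,X))[0]-uv for n,X,uv in obs])
r=least_squares(f,[.55,-.12,0],loss='soft_l1'); print(r.x,np.degrees(r.x[2])); print(f(r.x).reshape(-1,2).round(2))
# spanner
print('ring',tri((317,178.8),(222.2,237)) , 'atz', atz("top",(222.2,237),.014),atz("scene",(317,178.8),.014))
for n,uvs in (("top",[(172,174),(241,169.5),(247,264.5),(176,269.5)]),("scene",[(308.5,162),(364.5,189),(322.5,254),(262.5,221)])):
    print(n,[atz(n,u,.004)[:2].round(4) for u in uvs])
E
```

```text
(array([ 0.51282448, -0.15261482,  0.10833286]), np.float64(0.0018597467273449764)) (array([ 0.62100993, -0.13573753,  0.10474218]), np.float64(0.001516208413017522))
[ 0.51202724 -0.15285562  0.16007367] 9.171545574238616
[[-0.2  -1.25]
 [-0.29 -1.54]
 [ 0.07  0.39]
 [ 0.03 -0.05]
 [-0.03 -0.15]
 [ 0.11 -0.5 ]
 [-0.25  0.28]
 [-0.28  0.15]
 [-0.92 -1.39]
 [ 0.09 -0.61]
 [ 0.52 -0.76]]
ring (array([0.50192119, 0.1248593 , 0.04814842]), np.float64(0.014520721158247605)) atz [0.50622469 0.12105714 0.014     ] [0.47474951 0.11851027 0.014     ]
top [array([0.7117, 0.2983]), array([0.7336, 0.067 ]), array([0.4186, 0.0374]), array([0.3951, 0.2701])]
scene [array([0.4223, 0.0446]), array([0.4   , 0.2765]), array([0.7126, 0.3054]), array([0.7342, 0.0705])]
```

```bash
python3 - <<'E'
from h import *
crop("pics/top0.png",295,226,25,25,24,"pics/d1.png")
crop("pics/scene0.png",240,128,24,24,24,"pics/d2.png")
E
```

```text
(no output)
```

View pics/d1.png

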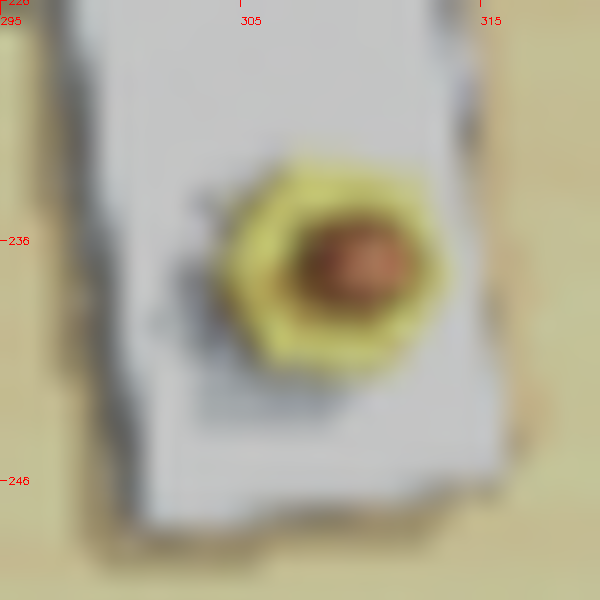

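View pics/d2.png

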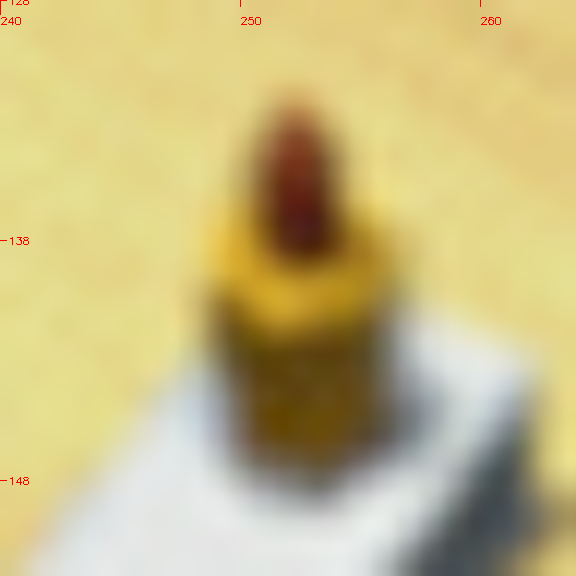

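```bash
cat > fit.py <<'E'
from h import *
from scipy.optimize import minimize
def fit(im,cx,cy,z0,z1,W=11):
    im=im.astype(float); x0,y0=int(cx)-W,int(cy)-W; n=2*W
    c=im[y0:y0+n,x0:x0+n]; m=(c[:,:,2]*.5+c[:,:,1]*.5-c[:,:,0])
    yy,xx=np.mgrid[0:n,0:n]; S=16
    g=(np.hypot(xx+x0-cx,yy+y0-cy)<9)
    def ren(p,off):
        a=p[2]+np.pi/6+np.arange(6)*np.pi/3; r=.0135/np.cos(np.pi/6)
        V=np.concatenate([np.c_[p[0]+r*np.cos(a),p[1]+r*np.sin(a),np.full(6,z)] for z in(z0,z1)])
        q=proj("top",V)-[x0,y0]+off
        h=cv2.convexHull(((q)*S).astype(np.float32))[:,0]
        I=np.zeros((n*S,n*S),np.uint8); cv2.fillPoly(I,[np.round(h*16).astype(np.int32)],255,shift=4)
        I=cv2.resize(I,(n,n),interpolation=cv2.INTER_AREA).astype(float)/255
        return cv2.GaussianBlur(I,(0,0),max(p[3],.2))
    out=[]
    for off in(0.,):
      for y in np.radians(np.arange(-30,30,10)):
        def cost(p):
            I=ren(p,off)[g]; A=np.c_[I,np.ones_like(I)]; return ((A@np.linalg.lstsq(A,m[g],rcond=None)[0]-m[g])**2).mean()
        X=atz("top",(cx,cy),z1)
        r=minimize(cost,[X[0],X[1],y,.7],method="Nelder-Mead",options=dict(initial_simplex=np.array([X[0],X[1],y,.7])+np.array([[0,0,0,0],[.003,0,0,0],[0,.003,0,0],[0,0,.15,0],[0,0,0,.3]]),maxiter=300))
        out.append((r.fun,r.x[0].round(4),r.x[1].round(4),((np.degrees(r.x[2])+30)%60-30).round(1),r.x[3].round(2)))
    return sorted(out)[:3]
if __name__=="__main__":
    im=cv2.imread("pics/top0.png")
    print("near",*fit(im,308.6,236.8,.0605,.0825),sep="\n"); print("far",*fit(im,303.4,202.8,.059,.081),sep="\n")
E
python3 fit.py
```

```text
near
(np.float64(210.67911670695068), np.float64(0.5123), np.float64(-0.1557), np.float64(-1.1), np.float64(0.32))
(np.float64(210.73115419785046), np.float64(0.5123), np.float64(-0.1557), np.float64(-2.8), np.float64(-0.29))
(np.float64(210.74218462317245), np.float64(0.5122), np.float64(-0.1558), np.float64(-4.7), np.float64(0.17))
far
(np.float64(184.81685758710196), np.float64(0.6211), np.float64(-0.1379), np.float64(28.1), np.float64(0.16))
(np.float64(184.85247571708575), np.float64(0.621), np.float64(-0.1378), np.float64(27.0), np.float64(0.34))
(np.float64(184.92018445902892), np.float64(0.6212), np.float64(-0.1377), np.float64(27.9), np.float64(0.35))
```

```bash
cat >> h.py <<'E'
from scipy.spatial.transform import Rotation as Ro
def plan(xyz,yaw=None,tilt=False):
    """delta from measured pose to target pos with tool straight down, tool-y yaw (deg, mod 180 nearest)"""
    s=monitor.sense(); p=s["eef_pos"]; R=Ro.from_rotvec(s["orientation"]).as_matrix()
    cy=np.degrees(np.arctan2(R[1,1],R[0,1]))
    if yaw is None: yaw=cy
    a=np.radians(yaw); y=np.array([np.cos(a),np.sin(a),0]); z=np.array([0,0,-1.]); x=np.cross(y,z)
    T=np.c_[x,y,z]; d=R.T@(np.array(xyz)-p); w=Ro.from_matrix(R.T@T).as_rotvec()
    print("t",round(s["t"],2),"pos",p.round(4),"yaw",cy.round(2),"F",s["ft_force"].round(2),"T",s["wrist_torque"].round(3),"gap",round(s["finger_gap"],4),"q",s["joint_positions"].round(3))
    print("delta",d.round(4),"rot",w.round(4))
E
python3 - <<'E'
from h import *
plan((.50,.2,.23),57)
E
```

```text
t 0.1 pos [0.2071 0.6944 0.2305] yaw 73.4 F [ 0.69 -0.1   0.24] T [-0.021 -0.039  0.011] gap 0.0852 q [-1.358  0.6   -0.003  1.6    0.002  0.943 -0.08 ]
delta [-0.422  -0.3901  0.0011] rot [-0.0013  0.0003  0.2862]
```

>>> {"name": "send_rows", "arguments": {"commands": [[-0.422,-0.39,0.0,0,0,0.286,0.3],[-0.422,-0.39,0.0,0,0,0.286,0.3],[-0.422,-0.39,0.0,0,0,0.286,0.3],[-0.422,-0.39,0.0,0,0,0.286,0.3],[-0.422,-0.39,0.0,0,0,0.286,0.3]]}}

```text
t: 0.6
eef_pos: [0.3352, 0.4778, 0.2311]
orientation: [0.891, 3.012, -0.001]
ft_force: [0.7, 0.5, -0.7]
finger_gap: 0.0596
```

```bash
python3 - <<'E'
from h import *
plan((.50,.2,.23),57)
E
```

```text
t 0.6 pos [0.3352 0.4778 0.2311] yaw 57.03 F [ 0.71  0.49 -0.72] T [-0.016 -0.097  0.032] gap 0.0596 q [-1.109  0.43   0.073  1.934 -0.043  0.78  -0.016]
delta [-0.2894 -0.1434  0.0012] rot [-0.0004  0.0002  0.0005]
```

>>> {"name": "send_rows", "arguments": {"commands": [[-0.05,-0.025,0.0,0,0,0,0.3],[-0.095,-0.047,0.0,0,0,0,0.3],[-0.14,-0.07,0,0,0,0,0.3],[-0.185,-0.095,0,0,0,0,0.3],[-0.23,-0.115,0,0,0,0,0.3]]}}

```text
t: 1.1
eef_pos: [0.4614, 0.2621, 0.2312]
orientation: [-0.891, -3.012, 0.001]
ft_force: [0.5, 0.3, 0.2]
finger_gap: 0.0596
```

```bash
python3 - <<'E'
from h import *
plan((.511,-.154,.20),57)
E
```

```text
t 1.1 pos [0.4614 0.2621 0.2312] yaw 57.03 F [0.51 0.29 0.23] T [ 0.015 -0.058 -0.003] gap 0.0596 q [-0.694  0.368  0.095  2.048 -0.052  0.728  0.428]
delta [-0.2681 -0.322   0.0313] rot [-0.0004 -0.0002  0.0005]
```

>>> {"name": "send_rows", "arguments": {"commands": [[-0.268,-0.322,0.031,0,0,0,0.3],[-0.268,-0.322,0.031,0,0,0,0.3],[-0.268,-0.322,0.031,0,0,0,0.3],[-0.268,-0.322,0.031,0,0,0,0.3],[-0.268,-0.322,0.031,0,0,0,0.3]]}}

```text
t: 1.6
eef_pos: [0.4903, 0.0146, 0.2127]
orientation: [0.891, 3.012, -0.0]
ft_force: [1.5, 0.1, -0.6]
finger_gap: 0.0596
```

>>> {"name": "send_rows", "arguments": {"commands": [[-0.122,-0.147,0.014,0,0,0,0.3],[-0.122,-0.147,0.014,0,0,0,0.3],[-0.122,-0.147,0.014,0,0,0,0.3],[-0.122,-0.147,0.014,0,0,0,0.3],[-0.122,-0.147,0.014,0,0,0,0.3]]}}

```text
t: 2.1
eef_pos: [0.5123, -0.1797, 0.1984]
orientation: [0.904, 3.008, -0.004]
ft_force: [0.0, 0.1, -0.2]
finger_gap: 0.0596
```

```bash
python3 - <<'E'
from h import *
plan((.511,-.154,.16),57)
for n in("scene","top"):
    cv2.imwrite(f"pics/{n}1.png",vision.grab_frame(n))
s=monitor.sense(); print(proj("top",s["eef_pos"]),proj("scene",s["eef_pos"]))
crop("pics/scene1.png",215,90,80,80,8,"pics/e2.png")
crop("pics/top1.png",275,200,70,70,8,"pics/e1.png")
E
```

```text
t 2.1 pos [ 0.5123 -0.1797  0.1984] yaw 56.53 F [ 0.04  0.08 -0.17] T [ 0.058  0.002 -0.022] gap 0.0596 q [ 0.135  0.427  0.133  2.057 -0.085  0.662  1.31 ]
delta [0.0153 0.0208 0.0384] rot [-0.0023  0.0014 -0.0081]
[[321.32470441 236.58886016]] [[246.7780252  113.00600907]]
```

View pics/e2.png

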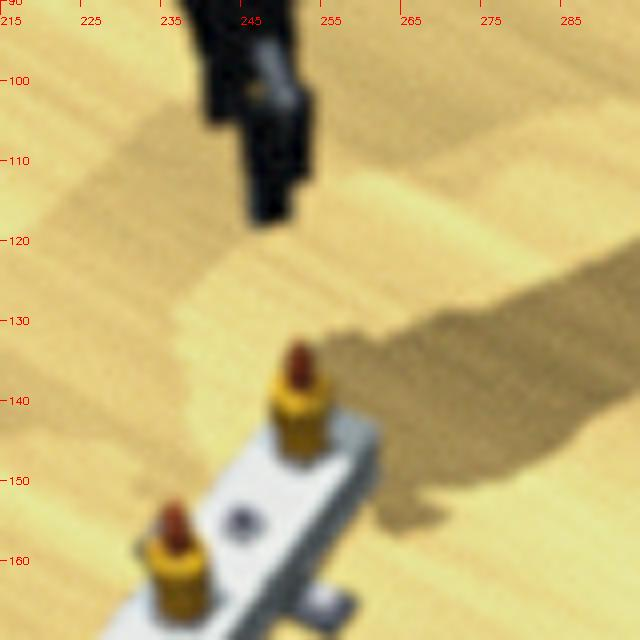

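View pics/e1.png

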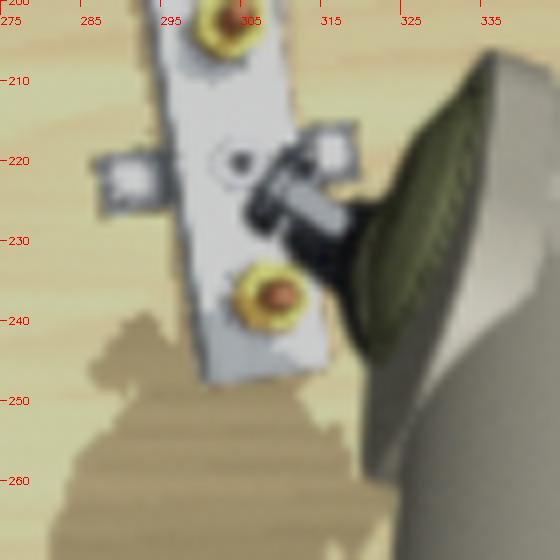

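```bash
python3 - <<'E'
from h import *
print(atz("scene",(252.5,132.7),.114),atz("top",(310,236.8),.114))
print(atz("scene",(236.9,153.2),.113),atz("top",(304.8,201.5),.113))
import fit
print(fit.fit(cv2.imread("pics/top1.png"),308.6,236.8,.0605,.0825)[0])
plan((.511,-.154,.16),57)
E
```

```text
[ 0.51361694 -0.14966618  0.114     ] [ 0.51261641 -0.15324391  0.114     ]
[ 0.62247822 -0.13204006  0.113     ] [ 0.6205774  -0.13565602  0.113     ]
(np.float64(113.60521090636325), np.float64(0.5127), np.float64(-0.1558), np.float64(-4.2), np.float64(0.46))
t 2.2 pos [ 0.5123 -0.174   0.1984] yaw 56.87 F [-0.56 -0.37 -0.06] T [ 0.026  0.035 -0.008] gap 0.0598 q [ 0.129  0.426  0.129  2.06  -0.086  0.662  1.307]
delta [0.012  0.016  0.0384] rot [-0.0003 -0.0008 -0.0023]
```

>>> {"name": "send_rows", "arguments": {"commands": [[0.012,0.018,0.03,0,0,0,0.3],[0.012,0.018,0.03,0,0,0,0.3],[0.012,0.018,0.03,0,0,0,0.3]]}}

```text
t: 2.5
eef_pos: [0.5123, -0.1497, 0.1686]
orientation: [-0.887, -3.012, -0.0]
ft_force: [0.2, -0.0, 0.4]
finger_gap: 0.0597
```

```bash
python3 - <<'E'
from h import *
plan((.5125,-.153,.09),56)
cv2.imwrite(f"pics/scene2.png",vision.grab_frame("scene"))
s=monitor.sense(); print(proj("top",s["eef_pos"]),proj("scene",s["eef_pos"]))
crop("pics/scene2.png",215,90,80,80,8,"pics/e2.png")
E
```

```text
t 2.5 pos [ 0.5123 -0.1497  0.1686] yaw 57.2 F [ 0.19 -0.03  0.43] T [-0.004  0.015  0.038] gap 0.0597 q [ 0.094  0.461  0.117  2.102 -0.095  0.585  1.277]
delta [-0.0021 -0.0027  0.0786] rot [-0.0002 -0.0017  0.0209]
[[311.70884869 236.4307725 ]] [[252.08575752 121.86336428]]
```

View pics/e2.png

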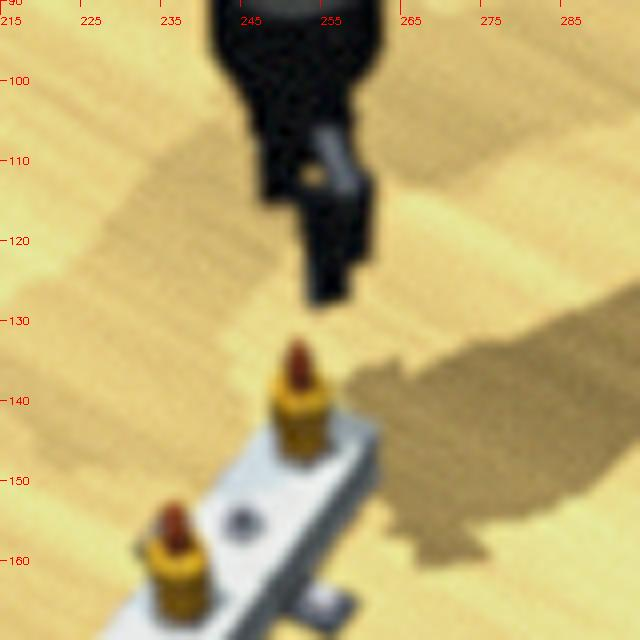

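>>> {"name": "send_rows", "arguments": {"commands": [[-0.002,-0.002,0.03,0,0,0.02,0.3],[-0.002,-0.002,0.06,0,0,0.02,0.3],[-0.002,-0.002,0.085,0,0,0.02,0.3],[-0.002,-0.002,0.105,0,0,0.02,0.3],[-0.002,-0.002,0.113,0,0,0.02,0.3]]}}

```text
t: 3.05
eef_pos: [0.5131, -0.1543, 0.055]
orientation: [-0.921, -3.003, 0.0]
ft_force: [0.1, 0.6, -0.1]
finger_gap: 0.0598
```

>>> {"name": "send_rows", "arguments": {"commands": [[0,0,0,0,0,0,0.48],[0,0,0,0,0,0,0.5]], "grip_force": 20}}

```text
t: 3.25
eef_pos: [0.5137, -0.1546, 0.0568]
orientation: [0.922, 3.002, 0.0]
ft_force: [-0.2, -0.0, 0.0]
finger_gap: 0.0429
```

```bash
python3 - <<'E'
from h import *
plan((.5125,-.152,.054),56)
cv2.imwrite(f"pics/scene3.png",vision.grab_frame("scene"))
crop("pics/scene3.png",215,90,80,80,8,"pics/e2.png")
E
```

```text
t 3.25 pos [ 0.5137 -0.1546  0.0568] yaw 55.86 F [-0.21 -0.01  0.02] T [ 0.034 -0.046  0.054] gap 0.0429 q [ 0.137  0.646  0.072  2.167 -0.134  0.331  1.296]
delta [0.0025 0.0014 0.0028] rot [ 0.0004  0.0012 -0.0024]
```

View pics/e2.png

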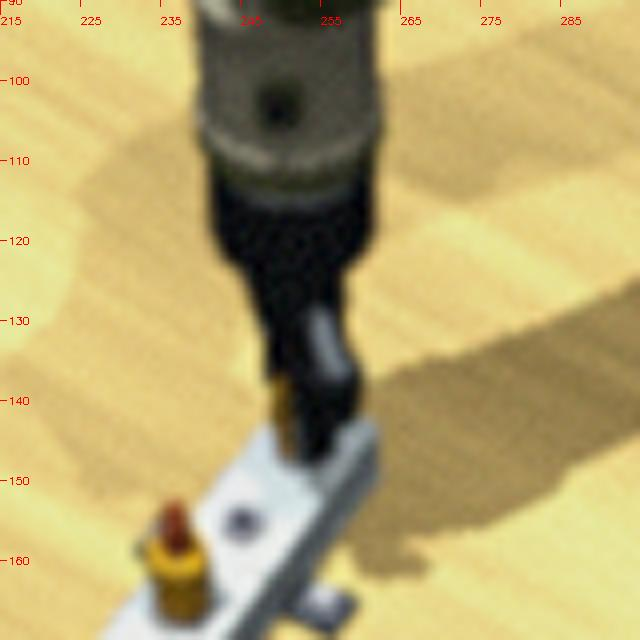

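>>> {"name": "send_rows", "arguments": {"commands": [[0.002,0.001,0.003,0,0,0,0.56],[0.002,0.001,0.003,0,0,0,0.62],[0.002,0.001,0.003,0,0,0,0.64],[0.002,0.001,0.003,0,0,0,0.66]]}}

```text
t: 3.7
eef_pos: [0.5121, -0.1524, 0.0531]
orientation: [0.922, 3.003, 0.0]
ft_force: [0.4, 0.0, -0.2]
finger_gap: 0.0291
```

>>> {"name": "send_rows", "arguments": {"commands": [[0,0,0,0,0,0,0.67]]}}

```text
t: 3.8
eef_pos: [0.512, -0.1526, 0.053]
orientation: [0.922, 3.003, -0.0]
ft_force: [0.4, -0.6, 1.0]
finger_gap: 0.0282
```

>>> {"name": "send_rows", "arguments": {"commands": [[0,0,0,0,0,0,0.69]]}}

```text
t: 3.9
eef_pos: [0.512, -0.1526, 0.053]
orientation: [0.923, 3.003, -0.0]
ft_force: [-0.3, -0.4, 3.4]
finger_gap: 0.027
```

```bash
python3 - <<'E'
from h import *
plan((.5125,-.152,.054),56)
E
```

```text
t 3.9 pos [ 0.512  -0.1526  0.053 ] yaw 55.85 F [-0.29 -0.38  3.4 ] T [-0.144  0.143 -0.002] gap 0.027 q [ 0.135  0.651  0.071  2.173 -0.135  0.321  1.294]
delta [-0.0001  0.0008 -0.001 ] rot [-0.0001  0.0002 -0.0027]
```

>>> {"name": "send_rows", "arguments": {"commands": [[0,0,0,0,0,0,0.74],[0,0,0,0,0,0,0.74]], "grip_force": 40}}

```text
t: 4.1
eef_pos: [0.512, -0.1526, 0.0531]
orientation: [0.923, 3.003, -0.0]
ft_force: [-1.7, -1.1, 5.6]
finger_gap: 0.0266
```

```bash
cat >log.py <<'E'
from h import *
s=monitor.sense(); R=Ro.from_rotvec(s["orientation"]).as_matrix()
print("t",round(s["t"],2),"p",s["eef_pos"].round(4),"yaw",np.degrees(np.arctan2(R[1,1],R[0,1])).round(2),"F",s["ft_force"].round(2),"T",s["wrist_torque"].round(3),"gap",round(s["finger_gap"],4),"j7",s["joint_positions"][6].round(3),"tau7",s["effort"][6].round(3),"tiltz",R[:,2].round(3))
E
python3 log.py
```

```text
t 4.1 p [ 0.512  -0.1526  0.0531] yaw 55.84 F [-1.69 -1.06  5.63] T [-0.302  0.267 -0.026] gap 0.0266 j7 1.294 tau7 0.033 tiltz [ 0. -0. -1.]
```

>>> {"name": "send_rows", "arguments": {"commands": [[0,0,0,0,0,0.05,0.74],[0,0,0,0,0,0.12,0.74],[0,0,0,0,0,0.2,0.74]]}}

```text
t: 4.4
eef_pos: [0.5123, -0.1523, 0.053]
orientation: [1.221, 2.894, 0.001]
ft_force: [-0.1, 0.3, 4.5]
finger_gap: 0.0266
```

```bash
python3 log.py
```

```text
t 4.4 p [ 0.5123 -0.1523  0.053 ] yaw 44.26 F [-0.1   0.28  4.52] T [0.053 0.093 0.025] gap 0.0266 j7 1.177 tau7 0.792 tiltz [ 0.001  0.    -1.   ]
```

>>> {"name": "send_rows", "arguments": {"commands": [[0,0,0,0,0,0.1,0.74],[0,0,0,0,0,0.2,0.74],[0,0,0,0,0,0.3,0.74],[0,0,0,0,0,0.4,0.74],[0,0,0,0,0,0.5,0.74]]}}

```text
t: 4.9
eef_pos: [0.5133, -0.1517, 0.053]
orientation: [1.899, 2.501, 0.002]
ft_force: [2.7, 2.1, 1.4]
finger_gap: 0.0266
```

```bash
python3 log.py
```

```text
t 4.9 p [ 0.5133 -0.1517  0.053 ] yaw 15.59 F [2.69 2.06 1.43] T [ 0.388 -0.504  0.104] gap 0.0266 j7 0.885 tau7 0.901 tiltz [ 0.002  0.    -1.   ]
```

>>> {"name": "send_rows", "arguments": {"commands": [[0,0,0,0,0,0.03,0.74],[0,0,0,0,0,0.06,0.74]]}}

```text
t: 5.1
eef_pos: [0.5134, -0.1517, 0.053]
orientation: [1.967, 2.447, 0.002]
ft_force: [5.7, 4.8, 2.0]
finger_gap: 0.0264
```

```bash
python3 log.py
```

```text
t 5.1 p [ 0.5134 -0.1517  0.053 ] yaw 12.41 F [5.66 4.8  2.04] T [ 0.728 -0.986  0.071] gap 0.0264 j7 0.853 tau7 0.177 tiltz [ 0.002  0.    -1.   ]
```

>>> {"name": "send_rows", "arguments": {"commands": [[0.0006,0.0018,0,0,0,0.0,0.74],[0.0006,0.0018,0,0,0,0.03,0.74],[0.0006,0.002,0,0,0,0.05,0.74]]}}

```text
t: 5.4
eef_pos: [0.5136, -0.1516, 0.0529]
orientation: [-2.033, -2.395, 0.0]
ft_force: [-0.4, -0.4, 4.0]
finger_gap: 0.0269
```

```bash
python3 log.py
```

```text
t 5.4 p [ 0.5136 -0.1516  0.0529] yaw 9.36 F [-0.39 -0.39  4.01] T [-0.096  0.054  0.07 ] gap 0.0269 j7 0.819 tau7 0.108 tiltz [-0. -0. -1.]
```

>>> {"name": "send_rows", "arguments": {"commands": [[0,0.0001,0,0,0,0.025,0.74],[0,0.0001,0,0,0,0.05,0.74]]}}

```text
t: 5.6
eef_pos: [0.5137, -0.1516, 0.0528]
orientation: [-2.093, -2.343, 0.0]
ft_force: [-0.6, -1.3, 3.7]
finger_gap: 0.0269
```

```bash
python3 log.py
```

```text
t 5.6 p [ 0.5137 -0.1516  0.0528] yaw 6.46 F [-0.58 -1.27  3.71] T [-0.148  0.135  0.06 ] gap 0.0269 j7 0.789 tau7 0.197 tiltz [-0. -0. -1.]
```

>>> {"name": "send_rows", "arguments": {"commands": [[0,0.0001,0,0,0,0.025,0.74],[0,0.0001,0,0,0,0.05,0.74]]}}

```text
t: 5.8
eef_pos: [0.5138, -0.1516, 0.0528]
orientation: [-2.151, -2.29, 0.0]
ft_force: [-1.2, -1.8, 5.0]
finger_gap: 0.0269
```

```bash
python3 log.py
```

```text
t 5.8 p [ 0.5138 -0.1516  0.0528] yaw 3.59 F [-1.24 -1.77  5.02] T [-0.305  0.223  0.06 ] gap 0.0269 j7 0.759 tau7 0.19 tiltz [-0. -0. -1.]
```

>>> {"name": "send_rows", "arguments": {"commands": [[0,0.0001,0,0,0,0.03,0.74],[0,0.0001,0,0,0,0.06,0.74]]}}

```text
t: 6.0
eef_pos: [0.514, -0.1515, 0.0528]
orientation: [2.219, 2.224, -0.0]
ft_force: [-1.2, -2.0, 4.5]
finger_gap: 0.0269
```

```bash
python3 log.py
```

```text
t 6.0 p [ 0.514  -0.1515  0.0528] yaw 0.13 F [-1.25 -1.96  4.53] T [-0.416  0.366  0.062] gap 0.0269 j7 0.723 tau7 0.248 tiltz [-0. -0. -1.]
```

>>> {"name": "send_rows", "arguments": {"commands": [[0,0.0001,0,0,0,0.03,0.74],[0,0.0001,0,0,0,0.06,0.74]]}}

```text
t: 6.2
eef_pos: [0.5141, -0.1516, 0.0528]
orientation: [2.285, 2.156, -0.0]
ft_force: [-2.0, -3.1, 3.8]
finger_gap: 0.0262
```

```bash
python3 log.py
```

```text
t 6.2 p [ 0.5141 -0.1516  0.0528] yaw -3.31 F [-2.   -3.08  3.81] T [-0.567  0.378  0.068] gap 0.0262 j7 0.687 tau7 0.235 tiltz [-0. -0. -1.]
```

>>> {"name": "send_rows", "arguments": {"commands": [[-0.0006,-0.0001,0,0,0,0.03,0.74],[-0.0006,-0.0001,0,0,0,0.06,0.74]]}}

```text
t: 6.4
eef_pos: [0.5142, -0.1516, 0.0528]
orientation: [-2.347, -2.088, -0.0]
ft_force: [-0.7, 0.1, 4.6]
finger_gap: 0.0268
```

```bash
python3 log.py
```

```text
t 6.4 p [ 0.5142 -0.1516  0.0528] yaw -6.7 F [-0.67  0.11  4.59] T [-0.141  0.3    0.203] gap 0.0268 j7 0.651 tau7 0.139 tiltz [-0.  0. -1.]
```

>>> {"name": "send_rows", "arguments": {"commands": [[0,0.0001,0,0,0,0.03,0.74],[0,0.0001,0,0,0,0.06,0.74]]}}

```text
t: 6.6
eef_pos: [0.5143, -0.1516, 0.0528]
orientation: [-2.409, -2.017, -0.0]
ft_force: [-0.8, 0.8, 4.3]
finger_gap: 0.0264
```

```bash
python3 log.py
```

```text
t 6.6 p [ 0.5143 -0.1516  0.0528] yaw -10.12 F [-0.81  0.82  4.25] T [-0.047  0.272  0.349] gap 0.0264 j7 0.615 tau7 -0.009 tiltz [-0.  0. -1.]
```

>>> {"name": "send_rows", "arguments": {"commands": [[0,0.0001,0,0,0,0.03,0.74],[0,0.0001,0,0,0,0.06,0.74]]}}

```text
t: 6.8
eef_pos: [0.5145, -0.1517, 0.0528]
orientation: [2.468, 1.943, 0.0]
ft_force: [-0.0, 1.6, 2.8]
finger_gap: 0.0262
```

```bash
python3 log.py
```

```text
t 6.8 p [ 0.5145 -0.1517  0.0528] yaw -13.57 F [-0.04  1.65  2.79] T [0.153 0.1   0.408] gap 0.0262 j7 0.578 tau7 -0.039 tiltz [ 0.  0. -1.]
```

>>> {"name": "send_rows", "arguments": {"commands": [[0,0,0,0,0,-0.03,0.74],[0,0,0,0,0,-0.03,0.74]]}}

```text
t: 7.0
eef_pos: [0.5145, -0.1516, 0.0528]
orientation: [-2.435, -1.985, -0.0]
ft_force: [-0.3, 2.3, 3.0]
finger_gap: 0.0264
```

```bash
python3 log.py
```

```text
t 7.0 p [ 0.5145 -0.1516  0.0528] yaw -11.63 F [-0.31  2.27  2.97] T [ 0.294 -0.03   0.153] gap 0.0264 j7 0.599 tau7 0.01 tiltz [ 0.  0. -1.]
```

>>> {"name": "send_rows", "arguments": {"commands": [[0,0,0,0,0,-0.018,0.74],[0,0,0,0,0,-0.018,0.74]]}}

```text
t: 7.2
eef_pos: [0.5144, -0.1516, 0.0528]
orientation: [-2.418, -2.006, -0.001]
ft_force: [1.1, 2.8, 1.6]
finger_gap: 0.0266
```

```bash
python3 log.py
```

```text
t 7.2 p [ 0.5144 -0.1516  0.0528] yaw -10.65 F [1.11 2.78 1.63] T [ 0.573 -0.167  0.082] gap 0.0266 j7 0.609 tau7 0.02 tiltz [ 0.     0.001 -1.   ]
```

>>> {"name": "send_rows", "arguments": {"commands": [[0,0,0,0,0,0,0.6],[0,0,0,0,0,0,0.5],[0,0,0,0,0,0,0.4]], "grip_force": 40}}

```text
t: 7.5
eef_pos: [0.5142, -0.1523, 0.0528]
orientation: [2.42, 2.003, -0.001]
ft_force: [-0.2, 0.0, 0.3]
finger_gap: 0.0512
```

>>> {"name": "send_rows", "arguments": {"commands": [[0,0,-0.03,0,0,0,0.35],[0,0,-0.08,0,0,0,0.35],[0,0,-0.12,0,0,0,0.35],[0,0,-0.15,0,0,0,0.35]]}}

```text
t: 7.9
eef_pos: [0.5144, -0.1524, 0.2052]
orientation: [2.419, 2.002, 0.001]
ft_force: [0.9, -0.0, -1.0]
finger_gap: 0.0555
```

```bash
cat > sp.py <<'E'
from h import *
from scipy.optimize import minimize
# spanner outline fit on a picture (both views), params x,y,yaw ; z0 base
def polys():
    h=np.radians(165); d=np.array([np.cos(h),np.sin(h)]); w=np.array([-d[1],d[0]])
    P=[]
    for s in(1,-1): P.append(np.array([[-.016,s*.01425],[.013,s*.01425],[.023,s*.0175],[.023,s*.0245],[.013,s*.02625],[-.016,s*.02625]]))
    a=np.linspace(0,2*np.pi,24,endpoint=False)
    P.append(np.array([[-.0165,-.026],[-.0165,.026],[-.030,.014],[-.030,-.014]]))
    P.append(np.array([d*.02+w*.009,d*.19+w*.009,d*.19-w*.009,d*.02-w*.009]))
    return P,(d*.210,.022)
def fitsp(ims,x0,z=.016,use=("top","scene")):
    P,(rc,rr)=polys(); S=8; D={}
    a=np.linspace(0,2*np.pi,40,endpoint=False)
    ring=rc+rr*np.c_[np.cos(a),np.sin(a)]; hole=rc+.0135*np.c_[np.cos(a),np.sin(a)]
    for n in use:
        q=proj(n,np.r_[x0[0],x0[1],z]); g=proj(n,np.array([x0[0]+.2*np.cos(x0[2]+np.radians(165)),x0[1]+.2*np.sin(x0[2]+np.radians(165)),z]))
        lo=np.floor(np.minimum(q,g)[0]-14).astype(int); hi=np.ceil(np.maximum(q,g)[0]+14).astype(int)
        c=ims[n][lo[1]:hi[1],lo[0]:hi[0]].astype(float).mean(2); D[n]=(lo,c)
    def ren(n,p):
        lo,c=D[n]; H,W=c.shape; I=np.zeros((H*S,W*S),np.uint8); co,si=np.cos(p[2]),np.sin(p[2])
        def dr(X,v):
            q=proj(n,np.c_[p[0]+co*X[:,0]-si*X[:,1],p[1]+si*X[:,0]+co*X[:,1],np.full(len(X),z)])-lo
            cv2.fillPoly(I,[np.round(q*S*16).astype(np.int32)],v,shift=4)
        for X in P: dr(X,255)
        dr(ring,255); dr(hole,0)
        return cv2.GaussianBlur(cv2.resize(I,(W,H),interpolation=cv2.INTER_AREA).astype(float)/255,(0,0),.6)
    def cost(p):
        e=0
        for n in use:
            I=ren(n,p).ravel(); m=D[n][1].ravel(); A=np.c_[I,np.ones_like(I)]; e+=((A@np.linalg.lstsq(A,m,rcond=None)[0]-m)**2).mean()
        return e
    x0=np.array(x0,float)
    r=minimize(cost,x0,method="Nelder-Mead",options=dict(initial_simplex=x0+np.array([[0,0,0],[.006,0,0],[0,.006,0],[0,0,.06]]),maxiter=300))
    return r.x,r.fun
if __name__=="__main__":
    ims={n:cv2.imread(f"pics/{n}0.png") for n in("scene","top")}
    for use in(("top",),("scene",),("top","scene")):
        g=atz("top",(213,185),.016)
        x,f=fitsp(ims,[g[0],g[1],np.radians(25)],use=use); a=x[2]+np.radians(165)
        print(use,x.round(4),np.degrees(x[2]).round(2),f,"grip",(x[:2]+.095*np.r_[np.cos(a),np.sin(a)]).round(4),"handle",np.degrees(a).round(2))
E
python3 sp.py; python3 log.py
```

```text
('top',) [0.6746 0.166  0.4919] 28.18 418.3570574761678 grip [0.5821 0.1443] handle 193.18
('scene',) [0.6757 0.1708 0.4905] 28.1 3435.095963719623 grip [0.5832 0.1492] handle 193.1
('top', 'scene') [0.6742 0.167  0.4932] 28.26 4030.6439772808935 grip [0.5817 0.1452] handle 193.26
t 7.9 p [ 0.5144 -0.1524  0.2052] yaw -10.76 F [ 0.86 -0.   -0.99] T [-0.007 -0.028 -0.017] gap 0.0555 j7 0.439 tau7 0.466 tiltz [ 0.001 -0.001 -1.   ]
```

```bash
python3 - <<'E'
from h import *
plan((.583,.1455,.10),-76.8)
E
```

```text
t 7.9 pos [ 0.5144 -0.1524  0.2052] yaw -10.76 F [ 0.86 -0.   -0.99] T [-0.007 -0.028 -0.017] gap 0.0555 q [-0.242  0.466  0.605  2.084 -0.405  0.705  0.439]
delta [0.3055 0.0116 0.1051] rot [ 1.5000e-03 -6.0000e-04  1.1526e+00]
```

>>> {"name": "send_rows", "arguments": {"commands": [[0.05,0.002,0.0,0,0,0.14,0.45],[0.1,0.004,0.0,0,0,0.29,0.45],[0.15,0.006,0,0,0,0.43,0.45],[0.2,0.008,0,0,0,0.58,0.45],[0.25,0.01,0.02,0,0,0.72,0.45]]}}

```text
t: 8.4
eef_pos: [0.5713, 0.0905, 0.1858]
orientation: [2.973, 1.015, 0.006]
ft_force: [1.9, -0.1, -0.0]
finger_gap: 0.0466
```

>>> {"name": "send_rows", "arguments": {"commands": [[0.01,0,0,0,0,0.14,0.45],[0.02,0,0,0,0,0.29,0.45],[0.02,0,0,0,0,0.43,0.45],[0.02,0,0,0,0,0.43,0.45]]}}

```text
t: 8.8
eef_pos: [0.5854, 0.1008, 0.1838]
orientation: [3.119, 0.364, -0.001]
ft_force: [0.6, 0.7, -0.4]
finger_gap: 0.0469
```

```bash
python3 - <<'E'
from h import *
plan((.583,.1455,.07),-76.8)
E
```

```text
t 8.8 pos [0.5854 0.1008 0.1838] yaw -76.68 F [ 0.57  0.67 -0.36] T [-0.057 -0.03  -0.043] gap 0.0469 q [-0.848  0.681  0.94   1.987 -0.735  0.858 -0.836]
delta [ 0.008  -0.0442  0.1137] rot [0.0013 0.0009 0.0021]
```

>>> {"name": "send_rows", "arguments": {"commands": [[0.008,-0.044,0.03,0,0,0,0.5],[0.008,-0.044,0.07,0,0,0,0.5],[0.008,-0.044,0.11,0,0,0,0.5],[0.008,-0.044,0.115,0,0,0,0.5]]}}

```text
t: 9.2
eef_pos: [0.5807, 0.1451, 0.0659]
orientation: [3.119, 0.372, -0.009]
ft_force: [-0.6, 0.4, -0.6]
finger_gap: 0.0427
```

```bash
python3 - <<'E'
from h import *
plan((.583,.1455,.006),-76.8)
for n in("scene","top"):
    cv2.imwrite(f"pics/{n}4.png",vision.grab_frame(n))
s=monitor.sense(); print(proj("top",s["eef_pos"]),proj("scene",s["eef_pos"]))
crop("pics/scene4.png",265,130,90,100,6,"pics/e2.png")
E
```

```text
t 9.2 pos [0.5807 0.1451 0.0659] yaw -76.39 F [-0.64  0.42 -0.64] T [-0.028  0.063 -0.039] gap 0.0427 q [-0.807  0.819  0.758  2.043 -0.933  0.675 -0.751]
delta [0.0027 0.0002 0.0599] rot [-0.0001  0.0058  0.0072]
[[214.56494189 212.19827401]] [[306.62277843 192.56031439]]
```

View pics/e2.png

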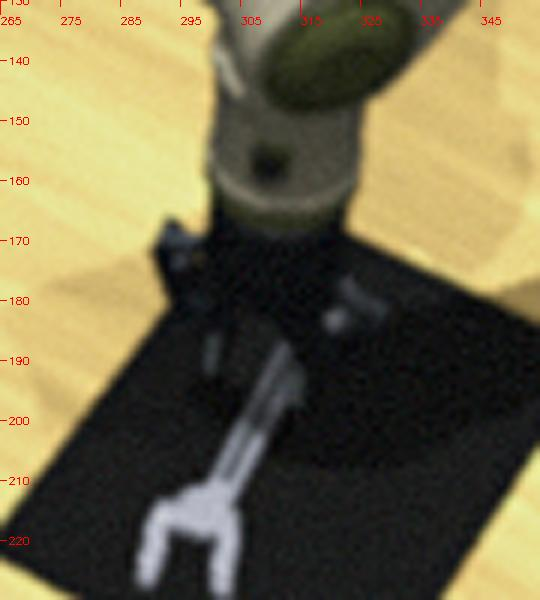

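>>> {"name": "send_rows", "arguments": {"commands": [[0.0026,0,0.03,0,0.005,0.007,0.5],[0.0026,0,0.045,0,0.005,0.007,0.5],[0.0026,0,0.045,0,0.005,0.007,0.5]]}}

```text
t: 9.6
eef_pos: [0.5861, 0.1452, 0.0252]
orientation: [-3.12, -0.356, -0.009]
ft_force: [0.2, -0.5, 0.2]
finger_gap: 0.0427
```

```bash
python3 - <<'E'
from h import *
plan((.583,.1455,.006),-76.8)
E
```

```text
t 9.6 pos [0.5861 0.1452 0.0252] yaw -76.99 F [ 0.23 -0.49  0.18] T [ 0.003  0.026 -0.05 ] gap 0.0427 q [-0.747  0.856  0.659  2.05  -0.994  0.584 -0.716]
delta [-0.0031 -0.001   0.0192] rot [-0.0004 -0.0056 -0.0032]
```

>>> {"name": "send_rows", "arguments": {"commands": [[-0.003,-0.001,0.01,0,-0.005,-0.003,0.5],[-0.003,-0.001,0.01,0,-0.005,-0.003,0.5]]}}

```text
t: 9.8
eef_pos: [0.5826, 0.1461, 0.015]
orientation: [-3.12, -0.361, -0.001]
ft_force: [0.8, -0.2, 0.0]
finger_gap: 0.0426
```

```bash
python3 - <<'E'
from h import *
plan((.583,.1455,.006),-76.8)
E
```

```text
t 9.8 pos [0.5826 0.1461 0.015 ] yaw -76.81 F [ 0.76 -0.17  0.04] T [-0.01   0.012  0.063] gap 0.0426 q [-0.734  0.864  0.631  2.055 -0.999  0.562 -0.711]
delta [0.0002 0.0006 0.009 ] rot [-0.0004 -0.0005 -0.0001]
```

>>> {"name": "send_rows", "arguments": {"commands": [[0,0,0.005,0,0,0,0.5],[0,0,0.01,0,0,0,0.5],[0,0,0.01,0,0,0,0.6]]}}

```text
t: 10.1
eef_pos: [0.5824, 0.1461, 0.004]
orientation: [-3.121, -0.36, 0.0]
ft_force: [0.7, -0.1, 0.6]
finger_gap: 0.034
```

```bash
python3 - <<'E'
from h import *
plan((.583,.1455,.006),-76.8)
E
```

```text
t 10.1 pos [0.5824 0.1461 0.004 ] yaw -76.83 F [ 0.72 -0.08  0.62] T [-0.044  0.039  0.033] gap 0.034 q [-0.715  0.872  0.597  2.056 -1.005  0.536 -0.709]
delta [ 0.0004  0.0007 -0.002 ] rot [-0.0001  0.0003 -0.0005]
```

>>> {"name": "send_rows", "arguments": {"commands": [[0,0,-0.003,0,0,0,0.7],[0,0,-0.003,0,0,0,0.76],[0,0,-0.003,0,0,0,0.78],[0,0,-0.003,0,0,0,0.8]], "grip_force": 30}}

```text
t: 10.5
eef_pos: [0.5828, 0.1458, 0.0077]
orientation: [3.121, 0.36, 0.001]
ft_force: [-1.4, -0.4, 3.3]
finger_gap: 0.0173
```

```bash
python3 log.py
```

```text
t 10.5 p [0.5828 0.1458 0.0077] yaw -76.85 F [-1.38 -0.4   3.34] T [-0.158  0.132 -0.01 ] gap 0.0173 j7 -0.714 tau7 0.049 tiltz [ 0.001 -0.    -1.   ]
```

>>> {"name": "send_rows", "arguments": {"commands": [[0,0,0,0,0,0,0.9],[0,0,0,0,0,0,0.9],[0,0,-0.02,0,0,0,0.9],[0,0,-0.06,0,0,0,0.9],[0,0,-0.1,0,0,0,0.9]], "grip_force": 110}}

```text
t: 11.0
eef_pos: [0.5816, 0.1459, 0.1076]
orientation: [3.12, 0.36, -0.004]
ft_force: [0.9, 1.3, -2.8]
finger_gap: 0.0142
```

>>> {"name": "send_rows", "arguments": {"commands": [[0,0,-0.04,0,0,-0.1,0.9],[0,0,-0.06,0,0,-0.1,0.9]]}}

```text
t: 11.2
eef_pos: [0.5831, 0.1459, 0.1702]
orientation: [-3.098, -0.52, -0.004]
ft_force: [1.2, -0.4, -2.5]
finger_gap: 0.0141
```

```bash
python3 log.py;python3 - <<'E'
from h import *
for n in("scene","top"):
    cv2.imwrite(f"pics/{n}5.png",vision.grab_frame(n))
crop("pics/scene5.png",245,100,110,110,6,"pics/e2.png")
crop("pics/top5.png",165,140,110,110,6,"pics/e1.png")
E
```

```text
t 11.2 p [0.5831 0.1459 0.1702] yaw -70.93 F [ 1.22 -0.41 -2.51] T [-0.013 -0.07   0.011] gap 0.0141 j7 -0.852 tau7 0.944 tiltz [ 0.002  0.001 -1.   ]
```

View pics/e2.png

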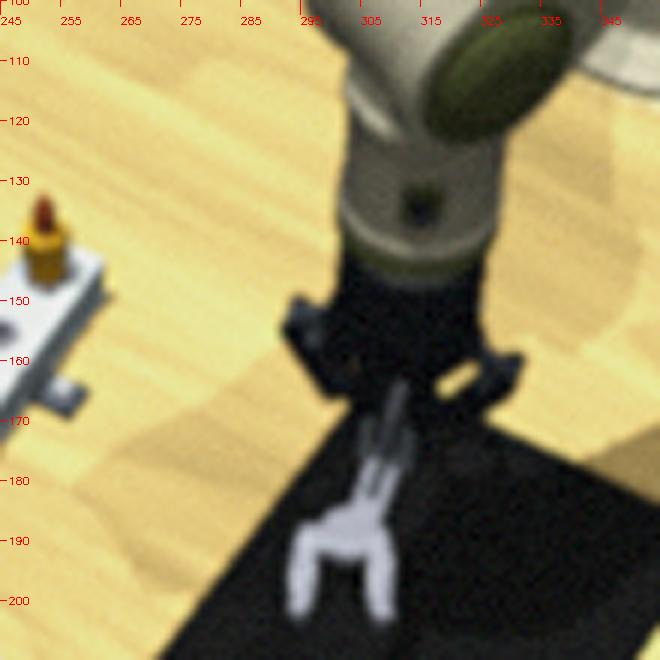

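View pics/e1.png

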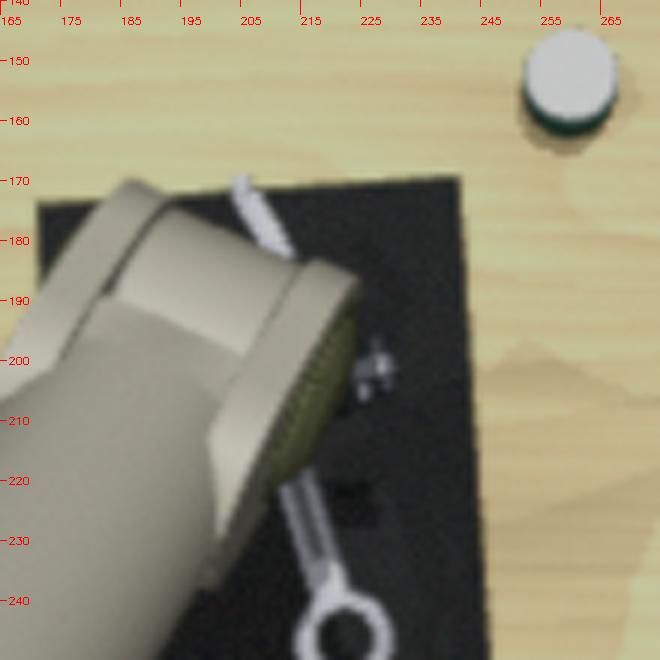

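```bash
python3 - <<'E'
from h import *
plan((.6026,-.2608,.17),34.8)
print(atz("top",(388,210),.035),atz("top",(388,235),.035))
E
```

```text
t 11.3 pos [0.5836 0.1464 0.1697] yaw -71.09 F [ 0.53  0.81 -3.58] T [-0.033 -0.007  0.021] gap 0.0144 q [-0.871  0.673  0.848  1.983 -0.707  0.806 -0.854]
delta [-0.1139  0.3913 -0.0009] rot [ 0.0034 -0.0032 -1.8481]
[ 0.60821382 -0.42350643  0.035     ] [ 0.52564237 -0.42324762  0.035     ]
```

>>> {"name": "send_rows", "arguments": {"commands": [[-0.01,0.035,0,0,0,-0.14,0.9],[-0.02,0.075,0,0,0,-0.28,0.9],[-0.032,0.115,0,0,0,-0.42,0.9],[-0.044,0.155,0,0,0,-0.56,0.9],[-0.055,0.19,0,0,0,-0.7,0.9]]}}

```text
t: 11.8
eef_pos: [0.5911, -0.0533, 0.1657]
orientation: [-2.73, -1.553, 0.003]
ft_force: [0.7, -1.3, -2.7]
finger_gap: 0.0141
```

```bash
python3 - <<'E'
from h import *
plan((.6026,-.2608,.17),34.8)
E
```

```text
t 11.8 pos [ 0.5911 -0.0533  0.1657] yaw -30.71 F [ 0.74 -1.27 -2.74] T [-0.09  -0.08  -0.028] gap 0.0141 q [-0.403  0.594  0.605  1.992 -0.509  0.711 -0.019]
delta [-0.1726  0.1159 -0.0043] rot [-0.0023  0.     -1.1434]
```

>>> {"name": "send_rows", "arguments": {"commands": [[-0.033,0.022,-0.004,0,0,-0.14,0.9],[-0.066,0.044,-0.004,0,0,-0.28,0.9],[-0.1,0.067,-0.004,0,0,-0.42,0.9],[-0.135,0.09,-0.004,0,0,-0.56,0.9],[-0.16,0.108,-0.004,0,0,-0.7,0.9]]}}

```text
t: 12.3
eef_pos: [0.6009, -0.2468, 0.1694]
orientation: [-2.032, -2.393, 0.002]
ft_force: [0.5, -0.5, -3.0]
finger_gap: 0.0145
```

>>> {"name": "send_rows", "arguments": {"commands": [[0,0,0,0,0,-0.14,0.9],[0,0,0,0,0,-0.28,0.9],[0,0,0,0,0,-0.4,0.9],[0,0,0,0,0,-0.4,0.9]]}}

```text
t: 12.7
eef_pos: [0.6013, -0.2439, 0.1695]
orientation: [-1.519, -2.746, -0.001]
ft_force: [-0.3, -0.9, -3.0]
finger_gap: 0.014
```

```bash
python3 - <<'E'
from h import *
plan((.6026,-.2608,.13),34.8)
for n in("scene","top"):
    cv2.imwrite(f"pics/{n}6.png",vision.grab_frame(n))
crop("pics/scene6.png",190,80,110,100,6,"pics/e2.png")
crop("pics/top6.png",265,170,120,100,6,"pics/e1.png")
E
```

```text
t 12.7 pos [ 0.6013 -0.2439  0.1695] yaw 32.09 F [-0.34 -0.85 -2.99] T [-0.029  0.006 -0.014] gap 0.014 q [ 0.13   0.589  0.258  1.847 -0.215  0.735  1.068]
delta [-0.0152 -0.0078  0.0394] rot [-0.0007 -0.003  -0.0472]
```

View pics/e2.png

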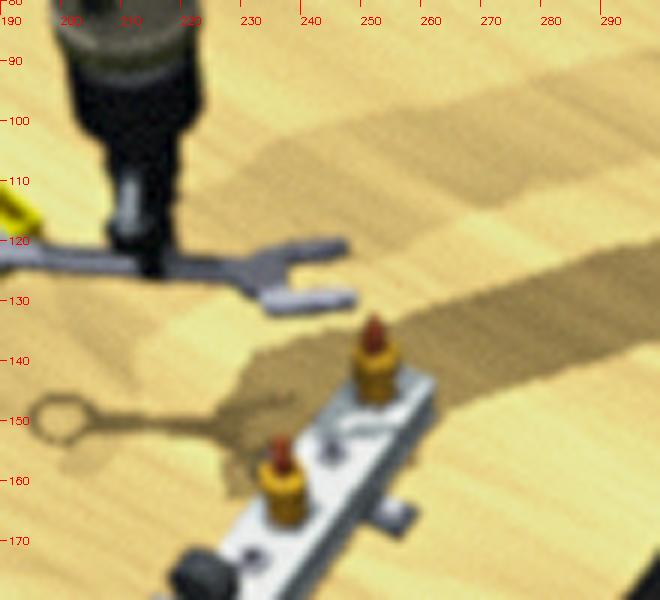

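View pics/e1.png

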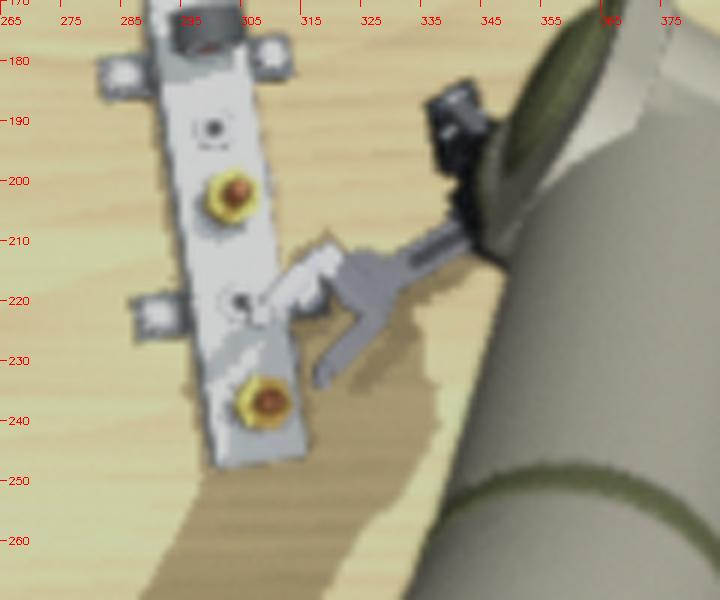

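>>> {"name": "send_rows", "arguments": {"commands": [[-0.015,-0.008,0.01,0,-0.003,-0.047,0.9],[-0.015,-0.008,0.05,0,-0.003,-0.047,0.9],[-0.015,-0.008,0.09,0,-0.003,-0.047,0.9],[-0.015,-0.008,0.101,0,-0.003,-0.047,0.9],[-0.015,-0.008,0.101,0,-0.003,-0.047,0.9]]}}

```text
t: 13.3
eef_pos: [0.6023, -0.2605, 0.0684]
orientation: [-1.459, -2.781, 0.003]
ft_force: [-0.2, 0.3, -2.4]
finger_gap: 0.0142
```

```bash
python3 - <<'E'
from h import *
plan((.6026,-.2608,.0687),34.8)
ims={}
for n in("scene","top"):
    ims[n]=vision.grab_frame(n); cv2.imwrite(f"pics/{n}7.png",ims[n])
crop("pics/scene7.png",190,80,110,100,6,"pics/e2.png")
crop("pics/top7.png",285,190,80,70,9,"pics/e1.png")
import fit
print(fit.fit(ims["top"],308.6,236.8,.0605,.0825)[:2])
E
```

```text
t 13.3 pos [ 0.6023 -0.2605  0.0684] yaw 34.64 F [-0.22  0.32 -2.42] T [0.009 0.017 0.026] gap 0.0142 q [ 0.196  0.724  0.196  1.888 -0.244  0.554  1.156]
delta [-0.0004  0.0001 -0.0003] rot [-0.0025 -0.0003 -0.0027]
[(np.float64(179.9836860833035), np.float64(0.5124), np.float64(-0.1558), np.float64(-5.4), np.float64(0.36)), (np.float64(180.21974392508614), np.float64(0.5124), np.float64(-0.1558), np.float64(-4.1), np.float64(-0.02))]
```

View pics/e2.png

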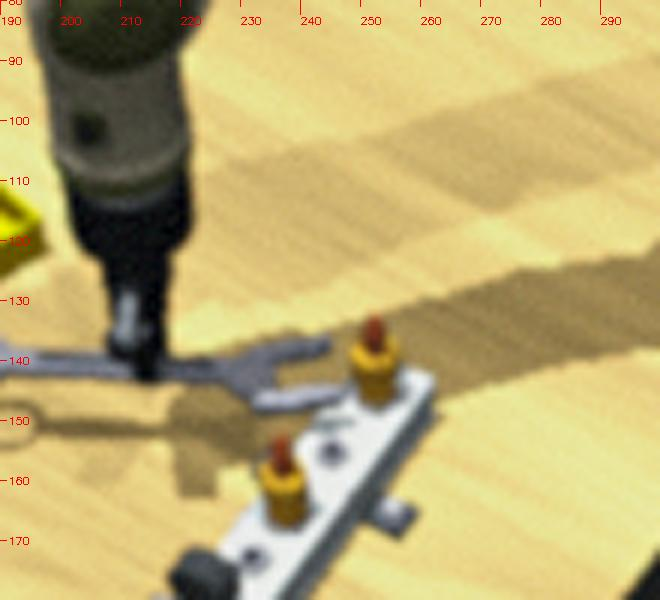

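View pics/e1.png

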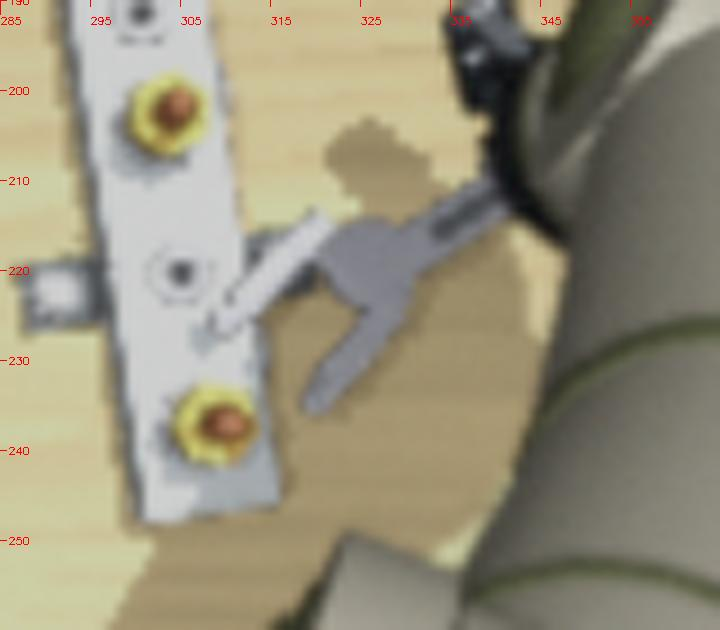

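>>> {"name": "send_rows", "arguments": {"commands": [[0.008,-0.0021,0,0,0,0,0.9],[0.016,-0.0042,0,0,0,0,0.9],[0.024,-0.0064,0,0,0,0,0.9],[0.024,-0.0064,0,0,0,0,0.9]]}}

```text
t: 13.8
eef_pos: [0.5834, -0.2439, 0.0709]
orientation: [1.456, 2.782, -0.001]
ft_force: [0.2, 0.1, -1.8]
finger_gap: 0.0145
```

```bash
python3 log.py; python3 - <<'E'
from h import *
cv2.imwrite("pics/top8.png",vision.grab_frame("top"))
crop("pics/top8.png",285,190,80,70,9,"pics/e1.png")
E
```

```text
t 13.8 p [ 0.5834 -0.2439  0.0709] yaw 34.76 F [ 0.16  0.15 -1.84] T [-0.039 -0.027  0.011] gap 0.0145 j7 1.151 tau7 -0.035 tiltz [ 0.001 -0.002 -1.   ]
```

View pics/e1.png

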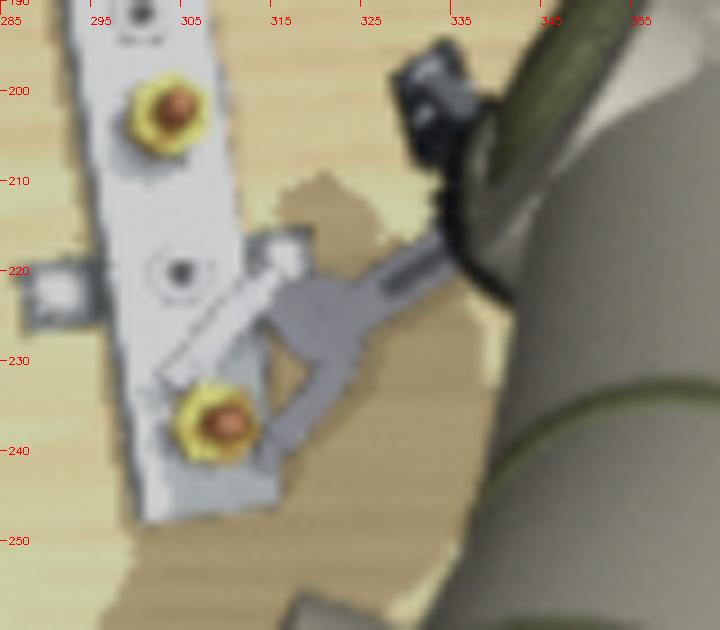

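>>> {"name": "send_rows", "arguments": {"commands": [[0.004,-0.001,0.001,0,0,0,0.9],[0.008,-0.0021,0.002,0,0,0,0.9],[0.01,-0.0026,0.002,0,0,0,0.9]]}}

```text
t: 14.15
eef_pos: [0.5762, -0.2381, 0.068]
orientation: [1.456, 2.781, -0.002]
ft_force: [-0.4, 0.3, -3.4]
finger_gap: 0.014
```

```bash
python3 log.py
```

```text
t 14.15 p [ 0.5762 -0.2381  0.068 ] yaw 34.72 F [-0.38  0.28 -3.4 ] T [-0.01   0.048 -0.004] gap 0.014 j7 1.149 tau7 0.008 tiltz [ 0.001 -0.002 -1.   ]
```

>>> {"name": "send_rows", "arguments": {"commands": [[0.003,-0.0008,0,0,0,0,0.9],[0.006,-0.0016,0,0,0,0,0.9],[0.006,-0.0016,0,0,0,0,0.9]]}}

```text
t: 14.45
eef_pos: [0.5715, -0.2341, 0.0682]
orientation: [1.456, 2.781, -0.002]
ft_force: [0.1, -0.2, -3.6]
finger_gap: 0.0139
```

```bash
python3 log.py
```

```text
t 14.45 p [ 0.5715 -0.2341  0.0682] yaw 34.73 F [ 0.06 -0.22 -3.64] T [ 0.042 -0.008 -0.004] gap 0.0139 j7 1.147 tau7 -0.013 tiltz [ 0.001 -0.002 -1.   ]
```

>>> {"name": "send_rows", "arguments": {"commands": [[0.0015,-0.0004,0,0,0,0,0.9],[0.003,-0.0008,0,0,0,0,0.9],[0.003,-0.0008,0,0,0,0,0.9]]}}

```text
t: 14.75
eef_pos: [0.5694, -0.2323, 0.0682]
orientation: [1.456, 2.781, -0.002]
ft_force: [0.3, -0.3, -3.3]
finger_gap: 0.0142
```

```bash
python3 log.py; python3 - <<'E'
from h import *
for n in("top","scene"): cv2.imwrite(f"pics/{n}9.png",vision.grab_frame(n))
crop("pics/top9.png",285,190,80,70,9,"pics/e1.png")
crop("pics/scene9.png",200,110,70,60,9,"pics/e2.png")
E
```

```text
t 14.75 p [ 0.5694 -0.2323  0.0682] yaw 34.72 F [ 0.28 -0.26 -3.29] T [-0.    -0.05  -0.001] gap 0.0142 j7 1.147 tau7 -0.006 tiltz [ 0.002 -0.002 -1.   ]
```

View pics/e1.png

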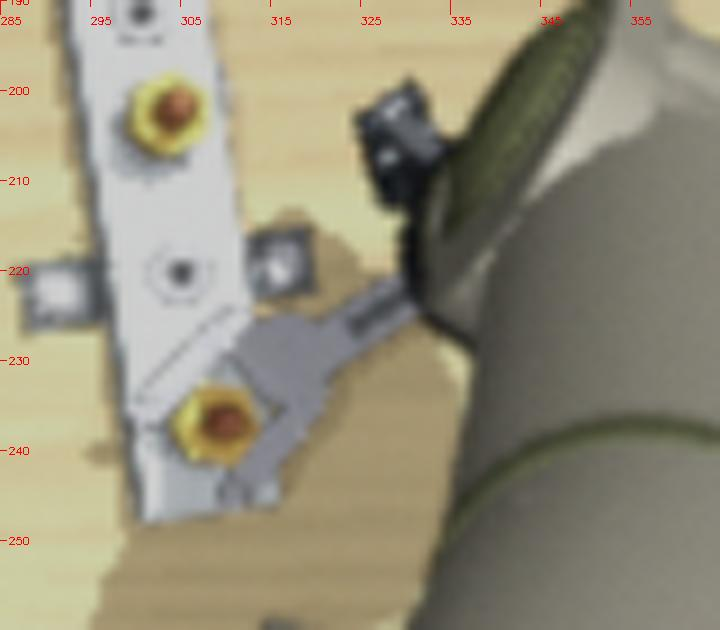

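View pics/e2.png

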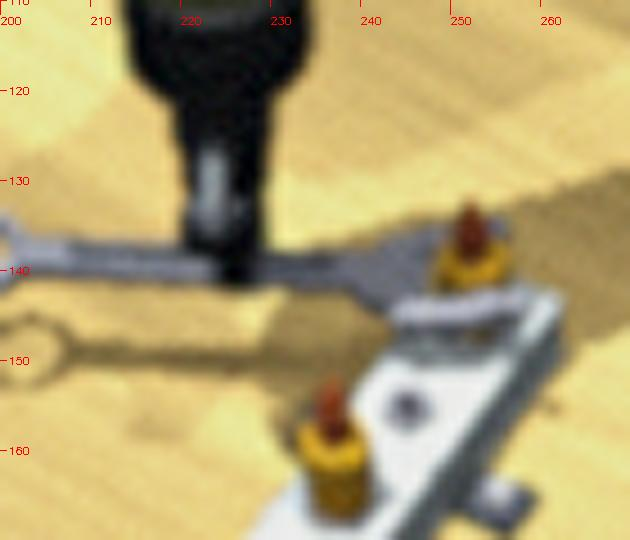

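```bash
python3 - <<'E'
from h import *
s=monitor.sense(); p=s["eef_pos"]; a=np.radians(304.72); h=np.r_[np.cos(a),np.sin(a)]
J=p[:2]-.095*h; print("J",J); b=np.radians(139.72); x=np.r_[np.cos(b),np.sin(b)]; y=np.r_[-x[1],x[0]]
for z in(.055,.066,.077,.088):
    for sg in(1,-1): print(z,sg,proj("scene",[np.r_[J+.0203*sg*y+d*x,z] for d in(-.015,.023)]).round(1).tolist(),proj("top",[np.r_[J+.0203*sg*y+d*x,z] for d in(-.015,.023)]).round(1).tolist())
E
```

```text
J [ 0.51550964 -0.1543092 ]
0.055 1 [[246.7, 139.8], [256.6, 138.3]] [[315.6, 236.9], [307.8, 245.8]]
0.055 -1 [[248.6, 147.8], [258.7, 146.2]] [[306.1, 228.5], [298.3, 237.4]]
0.066 1 [[246.6, 137.8], [256.6, 136.3]] [[316.1, 236.9], [308.3, 245.9]]
0.066 -1 [[248.5, 145.9], [258.6, 144.3]] [[306.6, 228.3], [298.7, 237.3]]
0.077 1 [[246.5, 135.8], [256.5, 134.3]] [[316.7, 236.8], [308.7, 245.9]]
0.077 -1 [[248.4, 143.9], [258.6, 142.3]] [[307.0, 228.2], [299.1, 237.3]]
0.088 1 [[246.4, 133.8], [256.5, 132.3]] [[317.2, 236.7], [309.2, 245.9]]
0.088 -1 [[248.4, 141.9], [258.5, 140.3]] [[307.5, 228.1], [299.5, 237.2]]
```

>>> {"name": "send_rows", "arguments": {"commands": [[0.0012,-0.0003,0,0,0,0,0.9],[0.0025,-0.0007,0,0,0,0,0.9],[0.0025,-0.0007,0,0,0,0,0.9]]}}

```text
t: 15.15
eef_pos: [0.5673, -0.2306, 0.0681]
orientation: [1.456, 2.781, -0.002]
ft_force: [1.0, -0.3, -3.6]
finger_gap: 0.0143
```

```bash
python3 log.py
```

```text
t 15.15 p [ 0.5673 -0.2306  0.0681] yaw 34.73 F [ 0.99 -0.26 -3.62] T [-0.051  0.042 -0.035] gap 0.0143 j7 1.146 tau7 -0.005 tiltz [ 0.001 -0.002 -1.   ]
```

>>> {"name": "send_rows", "arguments": {"commands": [[0.001,-0.0003,0,0,0,0,0.9],[0.0015,-0.0004,0,0,0,0,0.9]]}}

```text
t: 15.35
eef_pos: [0.5663, -0.2297, 0.0682]
orientation: [1.456, 2.781, -0.002]
ft_force: [-0.4, 0.1, -3.4]
finger_gap: 0.0141
```

```bash
python3 log.py
```

```text
t 15.35 p [ 0.5663 -0.2297  0.0682] yaw 34.72 F [-0.37  0.13 -3.4 ] T [-0.016  0.011 -0.012] gap 0.0141 j7 1.145 tau7 0.003 tiltz [ 0.002 -0.002 -1.   ]
```

>>> {"name": "send_rows", "arguments": {"commands": [[0.001,-0.0003,0,0,0,0,0.9],[0.001,-0.0003,0,0,0,0,0.9]]}}

```text
t: 15.55
eef_pos: [0.5654, -0.2289, 0.0682]
orientation: [1.456, 2.781, -0.002]
ft_force: [0.6, 0.1, -3.6]
finger_gap: 0.014
```

```bash
python3 log.py
```

```text
t 15.55 p [ 0.5654 -0.2289  0.0682] yaw 34.73 F [ 0.57  0.07 -3.56] T [-0.011  0.008  0.021] gap 0.014 j7 1.145 tau7 -0.004 tiltz [ 0.002 -0.002 -1.   ]
```

```bash
python3 - <<'E'
from h import *
for n in("top",): cv2.imwrite(f"pics/{n}10.png",vision.grab_frame(n))
crop("pics/top10.png",290,215,40,40,18,"pics/e1.png")
E
```

```text
(no output)
```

View pics/e1.png

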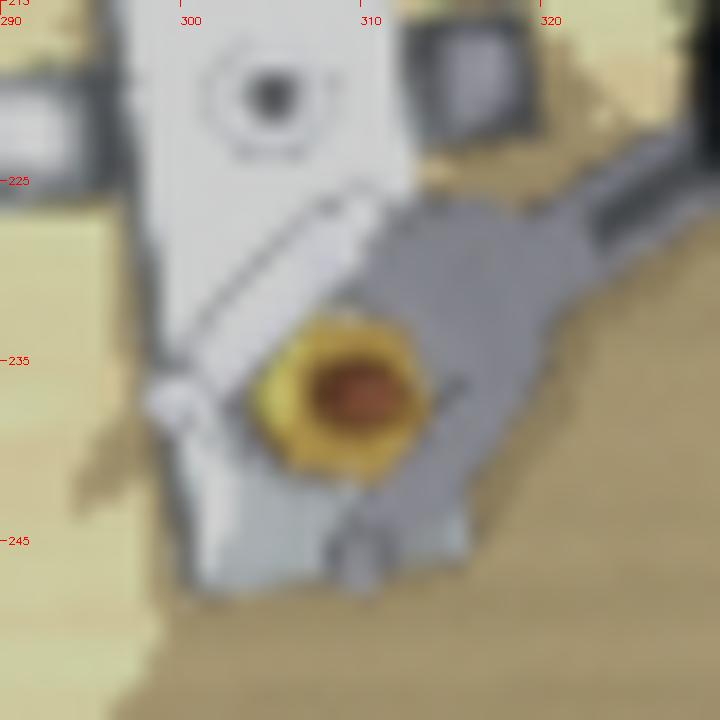

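```bash
cat > arc.py <<'E'
from h import *
N=np.array([.514,-.1538])
s=monitor.sense(); R=Ro.from_rotvec(s["orientation"]).as_matrix(); p=s["eef_pos"]; F=s["ft_force"]; T=s["wrist_torque"]
d=N-p[:2]; r=p[:2]-N
print("t",round(s["t"],2),"p",p.round(4),"yaw",np.degrees(np.arctan2(R[1,1],R[0,1])).round(2),"F",F.round(2),"T",T.round(3),"M_nut",round(T[2]+r[0]*F[1]-r[1]*F[0],3),"Ftool",(R.T@F).round(2),"N in tool xy",(R[:2,:2].T@d).round(4),"gap",round(s["finger_gap"],4),"q",s["joint_positions"].round(2),"tz",R[:,2].round(3))
E
python3 arc.py
```

```text
t 15.6 p [ 0.5655 -0.229   0.0682] yaw 34.72 F [-0.    0.25 -2.89] T [ 0.006 -0.004  0.015] M_nut 0.028 Ftool [0.22 0.14 2.89] N in tool xy [0.0912 0.0005] gap 0.0143 q [ 0.17  0.69  0.19  2.   -0.25  0.48  1.15] tz [ 0.002 -0.002 -1.   ]
```

>>> {"name": "send_rows", "arguments": {"commands": [[0.0001,-0.0036,0,0,0,0.04,0.9],[0.0002,-0.0055,0,0,0,0.06,0.9],[0.0002,-0.0064,0,0,0,0.07,0.9]]}}

```text
t: 15.9
eef_pos: [0.5599, -0.2326, 0.0682]
orientation: [1.555, 2.727, -0.002]
ft_force: [0.1, -0.2, -4.2]
finger_gap: 0.0139
```

```bash
python3 arc.py
```

```text
t 15.9 p [ 0.5599 -0.2326  0.0682] yaw 30.61 F [ 0.13 -0.19 -4.18] T [ 0.098 -0.041  0.002] M_nut 0.003 Ftool [-0.21  0.01  4.18] N in tool xy [0.0912 0.0006] gap 0.0139 q [ 0.17  0.68  0.2   2.01 -0.28  0.47  1.11] tz [ 0.001 -0.002 -1.   ]
```

>>> {"name": "send_rows", "arguments": {"commands": [[0,-0.0018,0,0,0,0.02,0.9],[0.0001,-0.0036,0,0,0,0.04,0.9]]}}

```text
t: 16.1
eef_pos: [0.557, -0.2344, 0.0682]
orientation: [1.609, 2.695, -0.002]
ft_force: [-0.1, -0.2, -3.9]
finger_gap: 0.0141
```

```bash
python3 arc.py
```

```text
t 16.1 p [ 0.557  -0.2344  0.0682] yaw 28.33 F [-0.06 -0.18 -3.92] T [ 0.185  0.004 -0.002] M_nut -0.014 Ftool [-0.11 -0.14  3.92] N in tool xy [0.0913 0.0004] gap 0.0141 q [ 0.16  0.68  0.21  2.01 -0.29  0.47  1.09] tz [ 0.002 -0.003 -1.   ]
```

>>> {"name": "send_rows", "arguments": {"commands": [[0,-0.0018,0,0,0,0.02,0.9],[0.0001,-0.0027,0,0,0,0.03,0.9]]}}

```text
t: 16.3
eef_pos: [0.5545, -0.2355, 0.0682]
orientation: [1.649, 2.671, -0.002]
ft_force: [0.7, 1.5, -3.9]
finger_gap: 0.0142
```

```bash
python3 arc.py
```

```text
t 16.3 p [ 0.5545 -0.2355  0.0682] yaw 26.63 F [ 0.73  1.5  -3.89] T [ 0.189 -0.079  0.042] M_nut 0.162 Ftool [1.03 1.32 3.88] N in tool xy [0.0912 0.0004] gap 0.0142 q [ 0.16  0.68  0.22  2.02 -0.3   0.47  1.07] tz [ 0.002 -0.002 -1.   ]
```

>>> {"name": "send_rows", "arguments": {"commands": [[0,-0.0018,0,0,0,0.02,0.9],[0.0001,-0.0036,0,0,0,0.04,0.9]]}}

```text
t: 16.5
eef_pos: [0.5513, -0.2369, 0.0681]
orientation: [1.702, 2.637, -0.002]
ft_force: [0.7, 1.4, -2.9]
finger_gap: 0.0142
```

```bash
python3 arc.py
```

```text
t 16.5 p [ 0.5513 -0.2369  0.0681] yaw 24.33 F [ 0.66  1.39 -2.94] T [ 0.319 -0.104  0.098] M_nut 0.205 Ftool [1.   1.17 2.93] N in tool xy [0.0911 0.0003] gap 0.0142 q [ 0.16  0.68  0.23  2.02 -0.32  0.47  1.05] tz [ 0.002 -0.002 -1.   ]
```

>>> {"name": "send_rows", "arguments": {"commands": [[0,-0.0018,0,0,0,0.02,0.9],[0.0001,-0.0036,0,0,0,0.04,0.9]]}}

```text
t: 16.7
eef_pos: [0.548, -0.2382, 0.0682]
orientation: [1.754, 2.603, -0.001]
ft_force: [0.4, 1.5, -3.1]
finger_gap: 0.0143
```

```bash
python3 arc.py
```

```text
t 16.7 p [ 0.548  -0.2382  0.0682] yaw 22.04 F [ 0.39  1.46 -3.07] T [ 0.492 -0.129  0.128] M_nut 0.21 Ftool [1.21 0.9  3.07] N in tool xy [0.091  0.0002] gap 0.0143 q [ 0.16  0.68  0.24  2.03 -0.33  0.46  1.03] tz [ 0.002 -0.002 -1.   ]
```

>>> {"name": "send_rows", "arguments": {"commands": [[0,-0.0027,0,0,0,0.03,0.9],[0.0001,-0.0046,0,0,0,0.05,0.9]]}}

```text
t: 16.9
eef_pos: [0.5437, -0.2399, 0.0682]
orientation: [1.82, 2.558, -0.001]
ft_force: [1.7, 2.6, -1.8]
finger_gap: 0.014
```

```bash
python3 arc.py
```

```text
t 16.9 p [ 0.5437 -0.2399  0.0682] yaw 19.14 F [ 1.71  2.56 -1.85] T [ 0.753 -0.242  0.125] M_nut 0.348 Ftool [1.86 2.45 1.84] N in tool xy [0.0911 0.0002] gap 0.014 q [ 0.16  0.68  0.25  2.04 -0.35  0.46  1.  ] tz [ 0.002 -0.002 -1.   ]
```

>>> {"name": "send_rows", "arguments": {"commands": [[0,-0.0027,0,0,0,0.03,0.9],[0.0001,-0.0046,0,0,0,0.05,0.9]]}}

```text
t: 17.1
eef_pos: [0.5393, -0.2411, 0.0682]
orientation: [1.883, 2.512, -0.001]
ft_force: [2.5, 4.5, -3.1]
finger_gap: 0.0142
```

```bash
python3 arc.py
```

```text
t 17.1 p [ 0.5393 -0.2411  0.0682] yaw 16.28 F [ 2.46  4.53 -3.05] T [ 0.951 -0.339  0.194] M_nut 0.523 Ftool [3.67 3.63 3.05] N in tool xy [0.0909 0.0002] gap 0.0142 q [ 0.15  0.68  0.26  2.05 -0.37  0.46  0.97] tz [ 0.002 -0.002 -1.   ]
```

```bash
python3 arc.py; python3 - <<'E'
from h import *
for n in("top","scene"): cv2.imwrite(f"pics/{n}11.png",vision.grab_frame(n))
crop("pics/top11.png",285,210,110,80,7,"pics/e1.png")
crop("pics/scene11.png",180,100,90,60,8,"pics/e2.png")
E
```

```text
t 17.1 p [ 0.5393 -0.2411  0.0682] yaw 16.28 F [ 2.46  4.53 -3.05] T [ 0.951 -0.339  0.194] M_nut 0.523 Ftool [3.67 3.63 3.05] N in tool xy [0.0909 0.0002] gap 0.0142 q [ 0.15  0.68  0.26  2.05 -0.37  0.46  0.97] tz [ 0.002 -0.002 -1.   ]
```

View pics/e1.png

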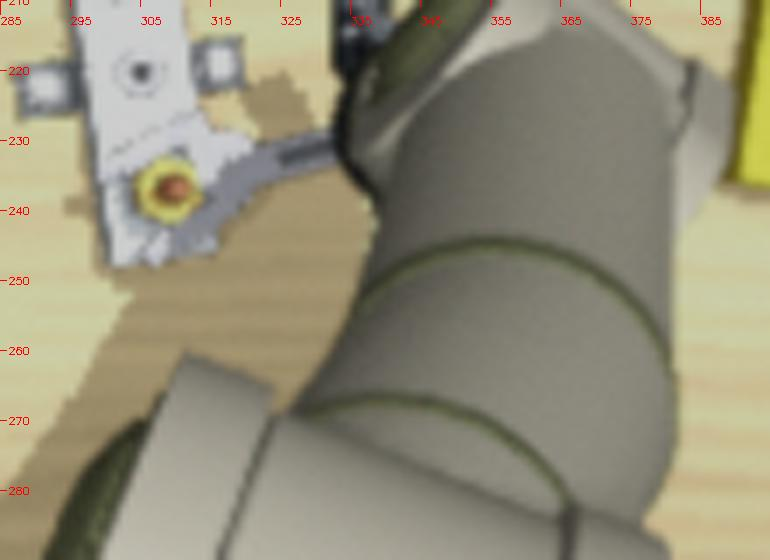

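View pics/e2.png

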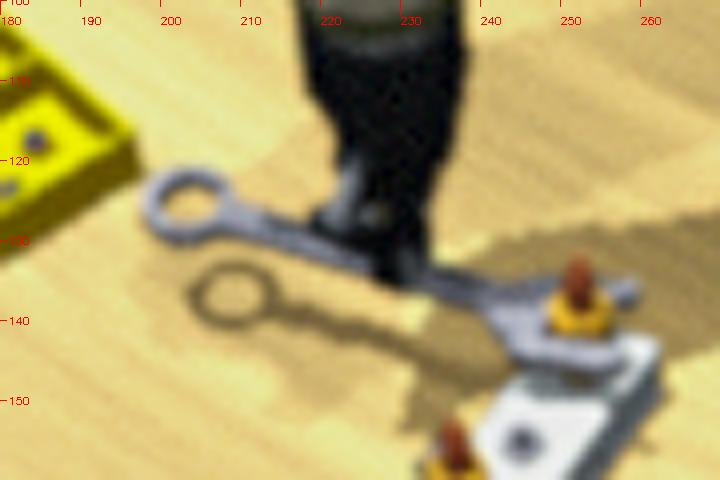

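```bash
python3 - <<'E'
from h import *
p=np.r_[.5393,-.2411]
for yaw in(280,283,286.28,289,292,295):
    a=np.radians(yaw); h=np.r_[np.cos(a),np.sin(a)]
    print(yaw,"ring",proj("scene",np.r_[p+.119*h,.071]).round(1),"head",proj("scene",np.r_[p-.055*h,.071]).round(1))
# observed ring and a scene bias check: earlier pics7 ring?
E
```

```text
280 ring [[202.9 122.5]] head [[242.3 138.5]]
283 ring [[202.  123.6]] head [[242.7 138. ]]
286.28 ring [[201.2 124.8]] head [[243.  137.4]]
289 ring [[200.6 125.8]] head [[243.3 136.9]]
292 ring [[199.9 127. ]] head [[243.5 136.4]]
295 ring [[199.4 128.1]] head [[243.7 135.8]]
```

```bash
cat > scan.py <<'E'
from h import *
from scipy.optimize import minimize
def scan(im,cx,cy,z1=.0825,W=11):
    im=im.astype(float); x0,y0=int(cx)-W,int(cy)-W; n=2*W; S=16
    c=im[y0:y0+n,x0:x0+n]; m=(c[:,:,2]*.5+c[:,:,1]*.5-c[:,:,0]); yy,xx=np.mgrid[0:n,0:n]; g=np.hypot(xx+x0-cx,yy+y0-cy)<7
    def layer(P):
        I=np.zeros((n*S,n*S),np.uint8); cv2.fillPoly(I,[np.round(P*S*16).astype(np.int32)],255,shift=4)
        return cv2.GaussianBlur(cv2.resize(I,(n,n),interpolation=cv2.INTER_AREA).astype(float)/255,(0,0),.5)[g]
    def ren(x,y,yaw):
        a=yaw+np.pi/6+np.arange(6)*np.pi/3; r=.0135/np.cos(np.pi/6); L=[]
        V=lambda z,r,a:proj("top",np.c_[x+r*np.cos(a),y+r*np.sin(a),np.full(len(a),z)])-[x0,y0]
        t=V(z1,r,a); L.append(layer(t)); q=np.r_[t,V(z1-.022,r,a)].astype(np.float32); L.append(layer(cv2.convexHull(q)[:,0]))
        b=np.linspace(0,6.28,20); q=np.r_[V(z1,.0075,b),V(.105,.0075,b)].astype(np.float32); L.append(layer(cv2.convexHull(q)[:,0]))
        L.append(np.ones(g.sum())); return np.array(L).T
    X=atz("top",(cx,cy),z1); out=[]
    for d in range(-30,30,3):
        def cost(p):
            A=ren(p[0],p[1],np.radians(d)); return ((A@np.linalg.lstsq(A,m[g],rcond=None)[0]-m[g])**2).mean()
        r=minimize(cost,X[:2],method="Nelder-Mead",options=dict(initial_simplex=X[:2]+np.array([[0,0],[.003,0],[0,.003]]),maxiter=60)); out.append((d,round(r.fun,1)))
    return out
if __name__=="__main__":
    import sys
    for f in sys.argv[1:]: print(f,scan(cv2.imread(f"pics/{f}.png"),308.6,236.8))
E
python3 scan.py top0 top1 top4 top5 top6 top7
```

```text
top0 [(-30, np.float64(99.9)), (-27, np.float64(98.3)), (-24, np.float64(94.9)), (-21, np.float64(90.9)), (-18, np.float64(86.9)), (-15, np.float64(82.5)), (-12, np.float64(78.9)), (-9, np.float64(75.7)), (-6, np.float64(75.1)), (-3, np.float64(76.6)), (0, np.float64(78.2)), (3, np.float64(81.4)), (6, np.float64(86.4)), (9, np.float64(92.1)), (12, np.float64(97.5)), (15, np.float64(101.5)), (18, np.float64(103.3)), (21, np.float64(104.7)), (24, np.float64(104.4)), (27, np.float64(102.6))]
top1 [(-30, np.float64(71.5)), (-27, np.float64(69.1)), (-24, np.float64(67.1)), (-21, np.float64(62.9)), (-18, np.float64(60.3)), (-15, np.float64(55.8)), (-12, np.float64(52.8)), (-9, np.float64(49.6)), (-6, np.float64(47.4)), (-3, np.float64(47.9)), (0, np.float64(49.7)), (3, np.float64(53.3)), (6, np.float64(58.6)), (9, np.float64(64.1)), (12, np.float64(70.1)), (15, np.float64(73.2)), (18, np.float64(74.7)), (21, np.float64(75.9)), (24, np.float64(75.7)), (27, np.float64(75.9))]
top4 [(-30, np.float64(103.5)), (-27, np.float64(101.2)), (-24, np.float64(98.1)), (-21, np.float64(94.3)), (-18, np.
[... 1157 characters left out ...]
p.float64(73.3)), (6, np.float64(80.7)), (9, np.float64(87.6)), (12, np.float64(95.4)), (15, np.float64(99.9)), (18, np.float64(101.8)), (21, np.float64(103.9)), (24, np.float64(103.2)), (27, np.float64(102.0))]
top7 [(-30, np.float64(85.5)), (-27, np.float64(83.0)), (-24, np.float64(78.6)), (-21, np.float64(74.3)), (-18, np.float64(70.9)), (-15, np.float64(66.5)), (-12, np.float64(63.7)), (-9, np.float64(61.1)), (-6, np.float64(61.0)), (-3, np.float64(62.5)), (0, np.float64(65.5)), (3, np.float64(69.8)), (6, np.float64(75.1)), (9, np.float64(81.1)), (12, np.float64(85.2)), (15, np.float64(89.0)), (18, np.float64(90.5)), (21, np.float64(90.9)), (24, np.float64(91.0)), (27, np.float64(88.9))]
```

```bash
sed -i 's/    for f in sys.*/    for f in sys.argv[1:]:\n        o=scan(cv2.imread(f"pics\/{f}.png"),308.6,236.8); v=np.array([x[1] for x in o]); i=v.argmin(); print(f,o[i],[float(x[1]) for x in o[max(0,i-2):i+3]])/' scan.py; python3 scan.py top8 top9 top10 top11
```

```text
top8 (-6, np.float64(38.3)) [43.2, 39.7, 38.3, 39.2, 43.0]
top9 (-9, np.float64(27.6)) [39.3, 33.8, 27.6, 28.3, 30.3]
top10 (-6, np.float64(20.2)) [26.3, 21.3, 20.2, 21.2, 26.1]
top11 (-18, np.float64(15.0)) [22.8, 17.4, 15.0, 16.5, 21.0]
```

>>> {"name": "send_rows", "arguments": {"commands": [[0.0006,-0.0055,0,0,0,0.06,0.9],[0.0012,-0.0109,0,0,0,0.12,0.9],[0.002,-0.0163,0,0,0,0.18,0.9]]}}

```text
t: 17.5
eef_pos: [0.5236, -0.2439, 0.0683]
orientation: [2.1, 2.332, -0.0]
ft_force: [3.2, 3.4, -2.8]
finger_gap: 0.0141
```

```bash
python3 arc.py
```

```text
t 17.5 p [ 0.5236 -0.2439  0.0683] yaw 5.99 F [ 3.17  3.44 -2.81] T [ 0.745 -0.647  0.318] M_nut 0.637 Ftool [3.1  3.5  2.81] N in tool xy [ 0.0907 -0.0002] gap 0.0141 q [ 0.14  0.67  0.29  2.08 -0.43  0.44  0.87] tz [ 0.003 -0.002 -1.   ]
```

>>> {"name": "send_rows", "arguments": {"commands": [[0.0005,-0.0055,0,0,0,0.06,0.9],[0.001,-0.0109,0,0,0,0.12,0.9],[0.0018,-0.0163,0,0,0,0.18,0.9],[0.0029,-0.0216,0,0,0,0.24,0.9]]}}

```text
t: 17.9
eef_pos: [0.5021, -0.2438, 0.0684]
orientation: [2.363, 2.063, 0.0]
ft_force: [5.1, 3.7, -3.1]
finger_gap: 0.0142
```

```bash
python3 arc.py
```

```text
t 17.9 p [ 0.5021 -0.2438  0.0684] yaw -7.77 F [ 5.07  3.7  -3.08] T [ 0.669 -0.654  0.297] M_nut 0.709 Ftool [4.36 4.51 3.09] N in tool xy [ 0.0907 -0.0004] gap 0.0142 q [ 0.12  0.67  0.34  2.13 -0.52  0.42  0.74] tz [ 0.003 -0.003 -1.   ]
```

>>> {"name": "send_rows", "arguments": {"commands": [[0.0005,-0.0055,0,0,0,0.06,0.9],[0.001,-0.0109,0,0,0,0.12,0.9],[0.0018,-0.0163,0,0,0,0.18,0.9],[0.0029,-0.0216,0,0,0,0.24,0.9]]}}

```text
t: 18.3
eef_pos: [0.4812, -0.2384, 0.0684]
orientation: [2.593, 1.765, 0.001]
ft_force: [3.5, 1.8, -3.1]
finger_gap: 0.014
```

```bash
python3 arc.py
```

```text
t 18.3 p [ 0.4812 -0.2384  0.0684] yaw -21.53 F [ 3.53  1.84 -3.08] T [ 0.435 -0.701  0.369] M_nut 0.607 Ftool [3.01 2.6  3.09] N in tool xy [ 0.0907 -0.0005] gap 0.014 q [ 0.09  0.66  0.39  2.18 -0.62  0.41  0.61] tz [ 0.003 -0.004 -1.   ]
```

>>> {"name": "send_rows", "arguments": {"commands": [[0.0004,-0.0055,0,0,0,0.06,0.9],[0.0008,-0.0109,0,0,0,0.12,0.9],[0.0016,-0.0163,0,0,0,0.18,0.9],[0.0027,-0.0216,0,0,0,0.24,0.9]]}}

```text
t: 18.7
eef_pos: [0.4622, -0.2283, 0.0684]
orientation: [2.785, 1.441, 0.002]
ft_force: [4.2, 1.6, -3.4]
finger_gap: 0.0142
```

```bash
python3 arc.py;  python3 - <<'E'
from h import *
for n in("top",): cv2.imwrite(f"pics/{n}12.png",vision.grab_frame(n))
crop("pics/top12.png",285,210,110,80,7,"pics/e1.png")
E
python3 scan.py top12
```

```text
t 18.7 p [ 0.4622 -0.2283  0.0684] yaw -35.29 F [ 4.24  1.56 -3.41] T [ 0.279 -0.686  0.364] M_nut 0.599 Ftool [3.72 2.54 3.42] N in tool xy [ 0.0907 -0.0007] gap 0.0142 q [ 0.06  0.66  0.43  2.23 -0.72  0.39  0.47] tz [ 0.004 -0.004 -1.   ]
top12 (-3, np.float64(17.5)) [21.3, 18.5, 17.5, 19.6, 24.0]
```

View pics/e1.png

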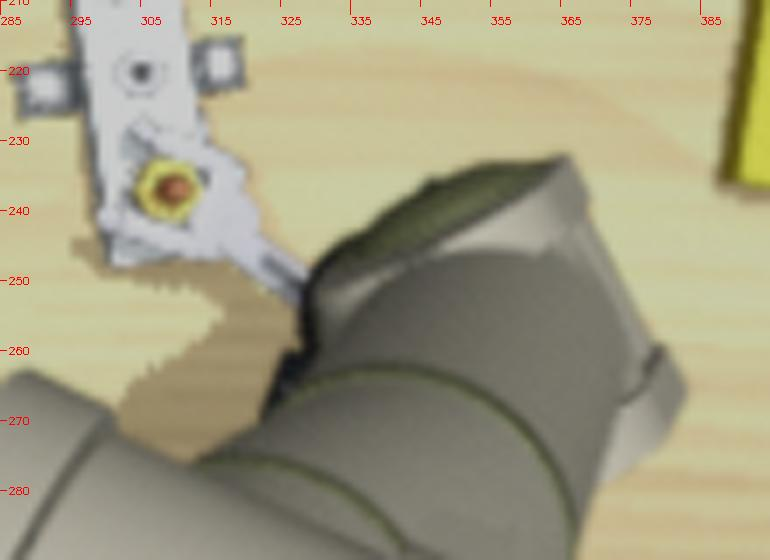

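>>> {"name": "send_rows", "arguments": {"commands": [[0.0004,-0.0055,0,0,0,0.06,0.9],[0.0008,-0.0109,0,0,0,0.12,0.9],[0.0016,-0.0163,0,0,0,0.18,0.9],[0.0027,-0.0216,0,0,0,0.24,0.9]]}}

```text
t: 19.15
eef_pos: [0.4461, -0.2139, 0.0683]
orientation: [2.937, 1.099, 0.003]
ft_force: [4.7, -0.4, -3.2]
finger_gap: 0.0142
```

```bash
python3 arc.py
```

```text
t 19.15 p [ 0.4461 -0.2139  0.0683] yaw -48.98 F [ 4.68 -0.37 -3.21] T [ 0.056 -0.682  0.413] M_nut 0.719 Ftool [3.29 3.33 3.22] N in tool xy [ 0.0906 -0.0008] gap 0.0142 q [ 0.02  0.65  0.47  2.27 -0.82  0.38  0.33] tz [ 0.004 -0.004 -1.   ]
```

>>> {"name": "send_rows", "arguments": {"commands": [[0.0004,-0.0046,0,0,0,0.05,0.9],[0.0008,-0.0091,0,0,0,0.1,0.9],[0.0012,-0.0136,0,0,0,0.15,0.9]]}}

```text
t: 19.45
eef_pos: [0.4379, -0.203, 0.0683]
orientation: [3.011, 0.876, 0.003]
ft_force: [3.0, 0.1, -3.5]
finger_gap: 0.0145
```

```bash
python3 arc.py;  python3 - <<'E'
from h import *
for n in("top","scene"): cv2.imwrite(f"pics/{n}13.png",vision.grab_frame(n))
E
python3 scan.py top13
```

```text
t 19.45 p [ 0.4379 -0.203   0.0683] yaw -57.57 F [ 3.01  0.06 -3.46] T [-0.12  -0.536  0.362] M_nut 0.505 Ftool [2.58 1.54 3.47] N in tool xy [ 0.0906 -0.0007] gap 0.0145 q [-0.02  0.65  0.49  2.3  -0.89  0.37  0.23] tz [ 0.003 -0.005 -1.   ]
top13 (-30, np.float64(13.3)) [13.3, 15.1, 19.1]
```

```bash
sed -i 's/range(-30,30,3)/range(-62,31,2)/; s/o\[max(0,i-2):i+3\]/o[max(0,i-3):i+4]/' scan.py; python3 scan.py top0 top4 top7 top10 top11 top12 top13; python3 arc.py
```

```text
top0 (-8, np.float64(75.1)) [80.4, 78.9, 76.4, 75.1, 75.1, 76.0, 76.6]
top4 (-8, np.float64(78.8)) [84.5, 82.9, 80.2, 78.8, 79.0, 79.4, 81.0]
top7 (-8, np.float64(60.5)) [64.9, 63.7, 61.1, 60.5, 61.0, 61.8, 63.7]
top10 (-4, np.float64(19.7)) [22.8, 21.0, 20.2, 19.7, 22.4, 26.1, 31.0]
top11 (-18, np.float64(15.0)) [22.8, 19.2, 16.2, 15.0, 16.0, 17.4, 21.0]
top12 (-4, np.float64(17.4)) [22.5, 21.1, 18.5, 17.4, 18.3, 19.6, 23.0]
top13 (-32, np.float64(12.8)) [18.8, 15.9, 14.2, 12.8, 13.3, 14.1, 15.9]
t 19.55 p [ 0.4378 -0.2027  0.0682] yaw -57.52 F [ 2.64 -1.59 -2.87] T [-0.289 -0.357  0.29 ] M_nut 0.54 Ftool [1.37 2.74 2.89] N in tool xy [ 0.0906 -0.0003] gap 0.0143 q [-0.02  0.65  0.49  2.3  -0.89  0.37  0.23] tz [ 0.003 -0.004 -1.   ]
```

>>> {"name": "send_rows", "arguments": {"commands": [[0.0003,-0.0046,0,0,0,0.05,0.9],[0.0006,-0.0091,0,0,0,0.1,0.9],[0.001,-0.0132,0,0,0,0.145,0.9]]}}

```text
t: 19.85
eef_pos: [0.4316, -0.1914, 0.0681]
orientation: [3.067, 0.656, 0.003]
ft_force: [3.3, -2.2, -3.8]
finger_gap: 0.0141
```

```bash
python3 arc.py;  python3 - <<'E'
from h import *
for n in("top","scene"): cv2.imwrite(f"pics/{n}14.png",vision.grab_frame(n))
E
python3 scan.py top14
```

```text
t 19.85 p [ 0.4316 -0.1914  0.0681] yaw -65.84 F [ 3.26 -2.25 -3.75] T [-0.412 -0.5    0.322] M_nut 0.63 Ftool [2.05 3.37 3.77] N in tool xy [ 0.0906 -0.0006] gap 0.0141 q [-0.05  0.65  0.51  2.33 -0.95  0.37  0.13] tz [ 0.003 -0.005 -1.   ]
top14 (-38, np.float64(21.0)) [26.0, 23.9, 22.4, 21.0, 21.2, 21.5, 22.8]
```

>>> {"name": "send_rows", "arguments": {"commands": [[0,0.0046,0,0,0,-0.05,0.9],[0.0002,0.0091,0,0,0,-0.1,0.9]]}}

```text
t: 20.15
eef_pos: [0.4355, -0.1992, 0.0681]
orientation: [3.03, 0.816, 0.002]
ft_force: [2.8, -0.5, -4.8]
finger_gap: 0.0142
```

```bash
python3 arc.py;  python3 - <<'E'
from h import *
for n in("top",): cv2.imwrite(f"pics/{n}15.png",vision.grab_frame(n))
crop("pics/top15.png",290,215,40,40,18,"pics/e1.png")
E
python3 scan.py top15
```

```text
t 20.15 p [ 0.4355 -0.1992  0.0681] yaw -59.85 F [ 2.83 -0.46 -4.79] T [-0.057 -0.671  0.012] M_nut 0.176 Ftool [2.21 1.79 4.8 ] N in tool xy [0.0907 0.0002] gap 0.0142 q [-0.02  0.65  0.49  2.31 -0.9   0.37  0.2 ] tz [ 0.003 -0.004 -1.   ]
top15 (-34, np.float64(14.4)) [22.6, 18.3, 15.9, 14.4, 14.6, 15.1, 17.3]
```

View pics/e1.png

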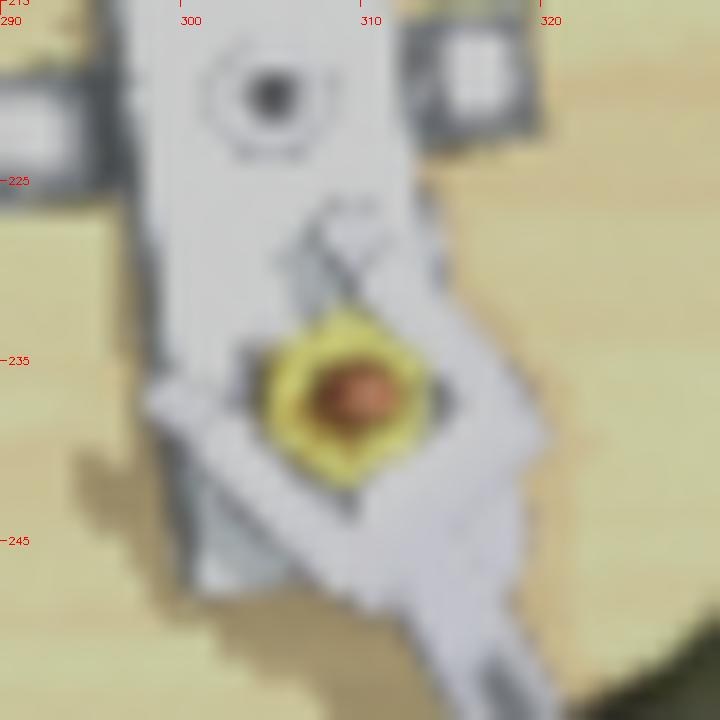

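>>> {"name": "send_rows", "arguments": {"commands": [[0,0.0046,0,0,0,-0.05,0.9],[0.0002,0.0082,0,0,0,-0.09,0.9]]}}

```text
t: 20.4
eef_pos: [0.4396, -0.2057, 0.068]
orientation: [2.991, 0.949, 0.002]
ft_force: [3.2, 1.1, -3.7]
finger_gap: 0.0139
```

```bash
python3 arc.py;  python3 - <<'E'
from h import *
for n in("top",): cv2.imwrite(f"pics/{n}16.png",vision.grab_frame(n))
E
python3 scan.py top16; python3 arc.py
```

```text
t 20.4 p [ 0.4396 -0.2057  0.068 ] yaw -54.79 F [ 3.21  1.12 -3.75] T [-0.005 -0.859 -0.056] M_nut 0.026 Ftool [3.27 0.92 3.75] N in tool xy [0.0907 0.0005] gap 0.0139 q [-0.    0.65  0.48  2.3  -0.86  0.37  0.26] tz [ 0.002 -0.003 -1.   ]
top16 (-30, np.float64(13.6)) [17.2, 15.2, 14.1, 13.6, 14.2, 15.8, 18.1]
t 20.45 p [ 0.4398 -0.2061  0.0681] yaw -54.68 F [ 3.58 -0.04 -4.48] T [ 0.071 -0.62   0.081] M_nut 0.271 Ftool [2.89 2.08 4.49] N in tool xy [0.0908 0.0002] gap 0.0139 q [-0.    0.65  0.48  2.29 -0.86  0.37  0.26] tz [ 0.003 -0.003 -1.   ]
```

>>> {"name": "send_rows", "arguments": {"commands": [[0.0005,0.0027,0,0,0,-0.03,0.9],[0.0006,0.0045,0,0,0,-0.05,0.9],[0.0006,0.0045,0,0,0,-0.05,0.9]]}}

```text
t: 20.75
eef_pos: [0.442, -0.209, 0.0679]
orientation: [2.968, 1.02, 0.001]
ft_force: [2.4, -1.7, -4.6]
finger_gap: 0.0143
```

```bash
python3 arc.py;  python3 - <<'E'
from h import *
for n in("top",): cv2.imwrite(f"pics/{n}17.png",vision.grab_frame(n))
E
python3 scan.py top17; python3 arc.py
```

```text
t 20.75 p [ 0.442  -0.209   0.0679] yaw -52.07 F [ 2.37 -1.73 -4.57] T [-0.478 -0.467 -0.164] M_nut 0.092 Ftool [0.81 2.81 4.58] N in tool xy [0.0907 0.0008] gap 0.0143 q [ 0.01  0.65  0.47  2.29 -0.84  0.38  0.29] tz [ 0.002 -0.003 -1.   ]
top17 (-26, np.float64(12.8)) [17.3, 15.1, 13.2, 12.8, 13.6, 15.5, 19.0]
t 20.8 p [ 0.442  -0.2089  0.0679] yaw -52.11 F [ 1.43 -0.64 -3.27] T [-0.502 -0.442 -0.149] M_nut -0.024 Ftool [0.74 1.37 3.28] N in tool xy [0.0907 0.0008] gap 0.014 q [ 0.01  0.65  0.47  2.29 -0.84  0.38  0.29] tz [ 0.002 -0.003 -1.   ]
```

>>> {"name": "send_rows", "arguments": {"commands": [[0.0002,-0.0018,0,0,0,0.02,0.9],[0.0002,-0.0027,0,0,0,0.03,0.9],[0.0002,-0.0027,0,0,0,0.03,0.9]]}}

```text
t: 21.1
eef_pos: [0.4404, -0.2066, 0.068]
orientation: [2.983, 0.973, 0.001]
ft_force: [0.4, -3.5, -3.8]
finger_gap: 0.0144
```

```bash
python3 arc.py;  python3 - <<'E'
from h import *
for n in("top",): cv2.imwrite(f"pics/{n}18.png",vision.grab_frame(n))
crop("pics/top18.png",290,215,40,40,18,"pics/e1.png")
E
python3 scan.py top18; python3 arc.py
```

```text
t 21.1 p [ 0.4404 -0.2066  0.068 ] yaw -53.86 F [ 0.38 -3.48 -3.83] T [-0.914 -0.149 -0.203] M_nut 0.073 Ftool [-1.75  3.02  3.84] N in tool xy [0.0906 0.0008] gap 0.0144 q [-0.    0.65  0.48  2.29 -0.86  0.37  0.27] tz [ 0.002 -0.003 -1.   ]
top18 (-28, np.float64(14.0)) [17.8, 15.4, 14.3, 14.0, 15.2, 16.4, 20.1]
t 21.15 p [ 0.4404 -0.2066  0.068 ] yaw -53.83 F [ 1.49 -3.05 -3.43] T [-0.898 -0.138 -0.209] M_nut 0.094 Ftool [-0.59  3.33  3.45] N in tool xy [0.0906 0.0008] gap 0.0143 q [-0.    0.65  0.48  2.29 -0.86  0.37  0.27] tz [ 0.002 -0.003 -1.   ]
```

View pics/e1.png

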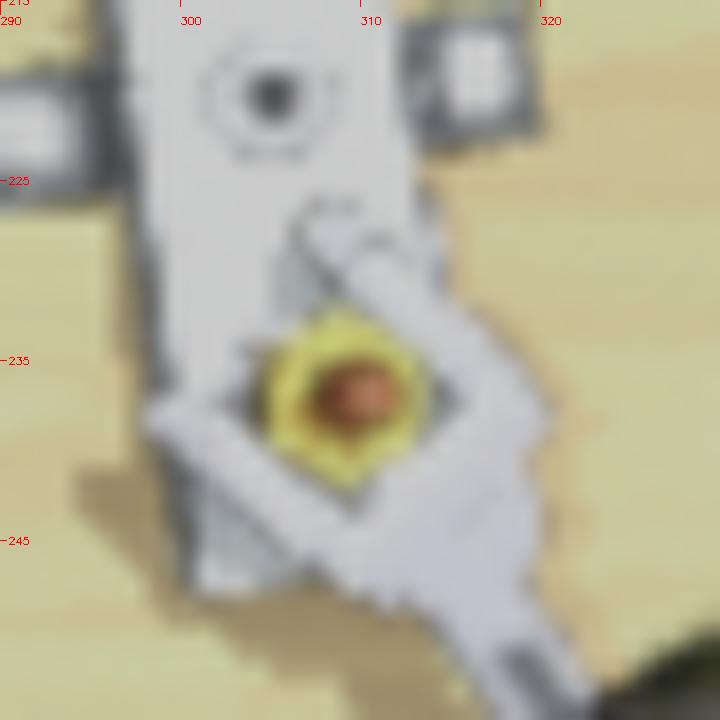

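>>> {"name": "send_rows", "arguments": {"commands": [[0,0.0007,0,0,0,0,0.9],[0,0.0007,0,0,0,0,0.9]]}}

```text
t: 21.35
eef_pos: [0.4405, -0.2069, 0.0678]
orientation: [2.984, 0.975, 0.0]
ft_force: [-1.1, -3.8, -3.4]
finger_gap: 0.0144
```

```bash
python3 arc.py;  python3 - <<'E'
from h import *
for n in("top","scene"): cv2.imwrite(f"pics/{n}19.png",vision.grab_frame(n))
E
python3 scan.py top19; python3 arc.py
```

```text
t 21.35 p [ 0.4405 -0.2069  0.0678] yaw -53.8 F [-1.09 -3.84 -3.4 ] T [-0.73   0.159 -0.082] M_nut 0.143 Ftool [-3.14  2.45  3.41] N in tool xy [0.0906 0.0006] gap 0.0144 q [-0.    0.65  0.48  2.29 -0.85  0.38  0.27] tz [ 0.001 -0.002 -1.   ]
top19 (-28, np.float64(14.2)) [18.6, 16.4, 14.4, 14.2, 14.8, 16.8, 19.2]
t 21.45 p [ 0.4406 -0.2068  0.0678] yaw -53.8 F [-1.48 -3.2  -3.82] T [-0.736  0.261 -0.05 ] M_nut 0.106 Ftool [-3.08  1.7   3.83] N in tool xy [0.0906 0.0005] gap 0.0144 q [-0.    0.65  0.48  2.29 -0.85  0.38  0.27] tz [ 0.001 -0.002 -1.   ]
```

>>> {"name": "send_rows", "arguments": {"commands": [[-0.0005,-0.0046,0,0,0,0.05,0.9],[0.0,-0.0091,0,0,0,0.1,0.9],[0.0005,-0.0136,0,0,0,0.15,0.9],[0.0013,-0.0181,0,0,0,0.2,0.9]]}}

```text
t: 21.85
eef_pos: [0.4318, -0.1917, 0.068]
orientation: [3.066, 0.67, 0.003]
ft_force: [1.4, -5.0, -3.1]
finger_gap: 0.0142
```

```bash
python3 arc.py
```

```text
t 21.85 p [ 0.4318 -0.1917  0.068 ] yaw -65.34 F [ 1.42 -4.99 -3.07] T [-0.824 -0.188  0.14 ] M_nut 0.604 Ftool [-0.79  5.12  3.09] N in tool xy [ 0.0905 -0.0002] gap 0.0142 q [-0.05  0.65  0.51  2.32 -0.94  0.37  0.14] tz [ 0.002 -0.003 -1.   ]
```

>>> {"name": "send_rows", "arguments": {"commands": [[0.0003,-0.0046,0,0,0,0.05,0.9],[0.0005,-0.0091,0,0,0,0.1,0.9],[0.001,-0.0114,0,0,0,0.125,0.9]]}}

```text
t: 22.15
eef_pos: [0.4278, -0.181, 0.0679]
orientation: [3.101, 0.478, 0.003]
ft_force: [0.5, -4.8, -2.6]
finger_gap: 0.014
```

```bash
python3 arc.py
```

```text
t 22.15 p [ 0.4278 -0.181   0.0679] yaw -72.49 F [ 0.51 -4.81 -2.64] T [-1.025  0.01   0.175] M_nut 0.603 Ftool [-0.96  4.73  2.66] N in tool xy [0.0903 0.    ] gap 0.014 q [-0.07  0.65  0.52  2.34 -0.98  0.37  0.03] tz [ 0.002 -0.003 -1.   ]
```

>>> {"name": "send_rows", "arguments": {"commands": [[0.0003,-0.0046,0,0,0,0.05,0.9],[0.0005,-0.0091,0,0,0,0.1,0.9],[0.0005,-0.0091,0,0,0,0.1,0.9]]}}

```text
t: 22.45
eef_pos: [0.4255, -0.1721, 0.0679]
orientation: [3.121, 0.324, 0.003]
ft_force: [0.8, -5.8, -3.4]
finger_gap: 0.014
```

```bash
python3 arc.py;  python3 - <<'E'
from h import *
for n in("top","scene"): cv2.imwrite(f"pics/{n}20.png",vision.grab_frame(n))
E
python3 scan.py top20
```

```text
t 22.45 p [ 0.4255 -0.1721  0.0679] yaw -78.16 F [ 0.78 -5.81 -3.39] T [-0.907 -0.124  0.028] M_nut 0.556 Ftool [-0.43  5.83  3.41] N in tool xy [0.0903 0.0003] gap 0.014 q [-0.09  0.65  0.52  2.35 -0.99  0.36 -0.06] tz [ 0.002 -0.003 -1.   ]
top20 (-48, np.float64(12.9)) [17.9, 15.0, 13.5, 12.9, 14.3, 16.9, 20.6]
```

>>> {"name": "send_rows", "arguments": {"commands": [[0.0001,0.0046,0,0,0,-0.05,0.9],[0.0004,0.0091,0,0,0,-0.1,0.9],[0.001,0.0136,0,0,0,-0.15,0.9],[0.0018,0.0181,0,0,0,-0.2,0.9]]}}

```text
t: 22.95
eef_pos: [0.4308, -0.1892, 0.0678]
orientation: [3.074, 0.639, 0.002]
ft_force: [1.6, -2.6, -3.7]
finger_gap: 0.0142
```

```bash
python3 arc.py
```

```text
t 22.95 p [ 0.4308 -0.1892  0.0678] yaw -66.5 F [ 1.56 -2.62 -3.71] T [-0.507 -0.19  -0.179] M_nut 0.094 Ftool [0.38 3.02 3.72] N in tool xy [0.0904 0.0007] gap 0.0142 q [-0.03  0.64  0.48  2.33 -0.91  0.36  0.08] tz [ 0.002 -0.002 -1.   ]
```

>>> {"name": "send_rows", "arguments": {"commands": [[0.0001,0.0036,0,0,0,-0.04,0.9],[0.0003,0.0073,0,0,0,-0.08,0.9],[0.0003,0.0073,0,0,0,-0.08,0.9]]}}

```text
t: 23.25
eef_pos: [0.4339, -0.1959, 0.0678]
orientation: [3.046, 0.759, 0.002]
ft_force: [0.6, -0.9, -4.2]
finger_gap: 0.0141
```

```bash
python3 arc.py;  python3 - <<'E'
from h import *
for n in("top","scene"): cv2.imwrite(f"pics/{n}21.png",vision.grab_frame(n))
crop("pics/top21.png",290,215,40,40,18,"pics/e1.png")
E
python3 scan.py top21; python3 arc.py
```

```text
t 23.25 p [ 0.4339 -0.1959  0.0678] yaw -62.01 F [ 0.59 -0.86 -4.23] T [-0.42  -0.147 -0.049] M_nut 0.046 Ftool [0.12 1.03 4.23] N in tool xy [0.0905 0.0004] gap 0.0141 q [-0.01  0.64  0.47  2.31 -0.87  0.36  0.13] tz [ 0.002 -0.002 -1.   ]
top21 (-34, np.float64(17.1)) [21.8, 19.2, 17.2, 17.1, 18.5, 20.2, 23.6]
t 23.35 p [ 0.4338 -0.1957  0.0678] yaw -62.13 F [ 0.56 -0.62 -3.67] T [-0.444 -0.191 -0.058] M_nut 0.015 Ftool [0.2  0.8  3.67] N in tool xy [0.0905 0.0005] gap 0.0142 q [-0.01  0.64  0.47  2.31 -0.87  0.36  0.13] tz [ 0.002 -0.002 -1.   ]
```

View pics/e1.png

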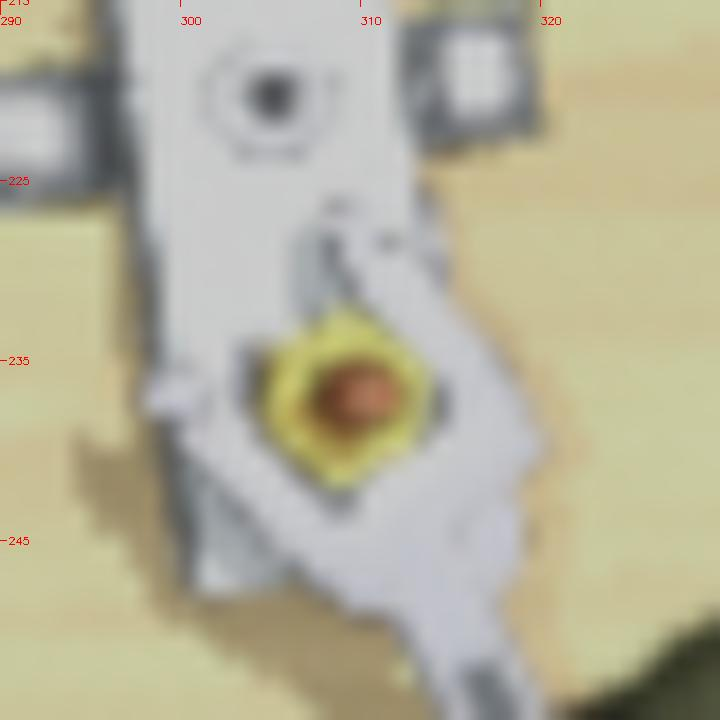

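>>> {"name": "send_rows", "arguments": {"commands": [[0.0001,0.0036,0,0,0,-0.04,0.9],[0.0003,0.0064,0,0,0,-0.07,0.9],[0.0003,0.0064,0,0,0,-0.07,0.9]]}}

```text
t: 23.65
eef_pos: [0.437, -0.2014, 0.0679]
orientation: [3.018, 0.865, 0.001]
ft_force: [0.5, -0.9, -4.7]
finger_gap: 0.0144
```

```bash
python3 arc.py;  python3 - <<'E'
from h import *
for n in("top","scene"): cv2.imwrite(f"pics/{n}22.png",vision.grab_frame(n))
E
python3 scan.py top22; python3 arc.py
```

```text
t 23.65 p [ 0.437  -0.2014  0.0679] yaw -57.99 F [ 0.48 -0.88 -4.74] T [-0.321  0.029 -0.098] M_nut -0.008 Ftool [-0.05  0.99  4.75] N in tool xy [0.0905 0.0004] gap 0.0144 q [ 0.01  0.64  0.45  2.3  -0.84  0.36  0.17] tz [ 0.001 -0.002 -1.   ]
top22 (-30, np.float64(15.7)) [20.0, 17.1, 16.2, 15.7, 16.6, 19.0, 21.4]
t 23.75 p [ 0.437  -0.2013  0.0679] yaw -58.1 F [-0.1  -1.1  -3.97] T [-0.297  0.019  0.026] M_nut 0.106 Ftool [-0.67  0.87  3.97] N in tool xy [0.0905 0.0004] gap 0.014 q [ 0.01  0.64  0.45  2.3  -0.84  0.36  0.17] tz [ 0.001 -0.002 -1.   ]
```

>>> {"name": "send_rows", "arguments": {"commands": [[-0.004,0.001,0,0,0,0,0.9],[-0.008,0.0021,0,0,0,0,0.9]]}}

```text
t: 23.95
eef_pos: [0.433, -0.2062, 0.068]
orientation: [3.018, 0.866, 0.005]
ft_force: [6.2, 4.9, -3.3]
finger_gap: 0.0146
```

```bash
python3 arc.py
```

```text
t 23.95 p [ 0.433  -0.2062  0.068 ] yaw -57.97 F [ 6.24  4.92 -3.29] T [ 0.845 -1.202  0.1  ] M_nut 0.028 Ftool [ 7.9  -0.87  3.31] N in tool xy [ 0.0965 -0.0014] gap 0.0146 q [ 0.02  0.64  0.45  2.31 -0.84  0.35  0.19] tz [ 0.003 -0.001 -1.   ]
```

```bash
python3 - <<'E'
from h import *
for n in("top",): cv2.imwrite(f"pics/{n}23.png",vision.grab_frame(n))
crop("pics/top23.png",290,215,40,40,18,"pics/e1.png")
E
python3 scan.py top23; python3 arc.py
```

```text
top23 (-36, np.float64(19.9)) [27.0, 23.3, 21.0, 19.9, 20.1, 21.7, 24.3]
t 24.0 p [ 0.4324 -0.2068  0.0681] yaw -58.01 F [ 3.31  2.66 -3.72] T [ 0.656 -0.901  0.099] M_nut 0.057 Ftool [ 4.21 -0.51  3.73] N in tool xy [ 0.0973 -0.0017] gap 0.014 q [ 0.03  0.64  0.45  2.31 -0.84  0.35  0.19] tz [ 0.003 -0.001 -1.   ]
```

View pics/e1.png

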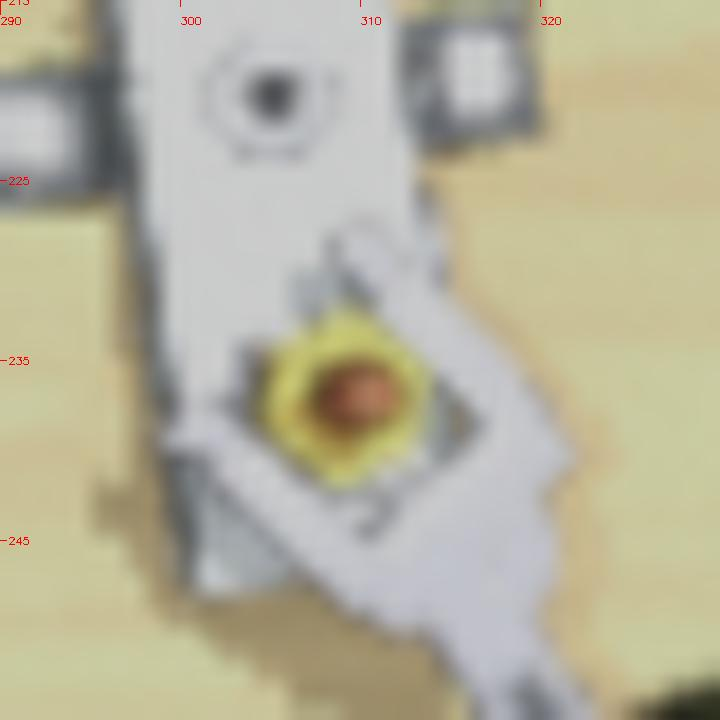

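>>> {"name": "send_rows", "arguments": {"commands": [[-0.006,0.0016,0,0,0,0,0.9],[-0.013,0.0035,0,0,0,0,0.9],[-0.02,0.0054,0,0,0,0,0.9]]}}

```text
t: 24.3
eef_pos: [0.4165, -0.2229, 0.0679]
orientation: [3.018, 0.862, 0.001]
ft_force: [-0.2, 0.4, -3.6]
finger_gap: 0.014
```

```bash
python3 arc.py
```

```text
t 24.3 p [ 0.4165 -0.2229  0.0679] yaw -58.1 F [-0.18  0.4  -3.61] T [-0.063 -0.016 -0.042] M_nut -0.094 Ftool [ 0.07 -0.45  3.61] N in tool xy [ 0.1192 -0.0071] gap 0.014 q [ 0.08  0.63  0.43  2.32 -0.84  0.34  0.23] tz [ 0.001 -0.002 -1.   ]
```

>>> {"name": "send_rows", "arguments": {"commands": [[-0.01,0.0027,0,0,0,0,0.9],[-0.02,0.0054,0,0,0,0,0.9],[-0.02,0.0054,0,0,0,0,0.9]]}}

```text
t: 24.6
eef_pos: [0.4017, -0.2392, 0.0681]
orientation: [3.019, 0.858, 0.001]
ft_force: [-0.5, -0.2, -2.9]
finger_gap: 0.014
```

```bash
python3 arc.py;python3 - <<'E'
from h import *
for n in("top",): 
  for k in "abc": cv2.imwrite(f"pics/{n}24{k}.png",vision.grab_frame(n))
crop("pics/top24a.png",290,210,45,50,14,"pics/e1.png")
E
python3 scan.py top24a top24b top24c
```

```text
t 24.6 p [ 0.4017 -0.2392  0.0681] yaw -58.26 F [-0.49 -0.22 -2.93] T [ 0.02   0.041 -0.028] M_nut -0.045 Ftool [-0.53 -0.08  2.93] N in tool xy [ 0.1404 -0.0135] gap 0.014 q [ 0.13  0.63  0.42  2.33 -0.84  0.32  0.27] tz [ 0.001 -0.003 -1.   ]
top24a (-34, np.float64(73.6)) [77.8, 76.0, 75.0, 73.6, 74.2, 75.9, 80.1]
top24b (-34, np.float64(75.0)) [79.3, 77.3, 76.3, 75.0, 75.2, 76.3, 81.0]
top24c (-34, np.float64(74.5)) [79.0, 77.1, 75.9, 74.5, 75.2, 76.0, 80.5]
```

View pics/e1.png

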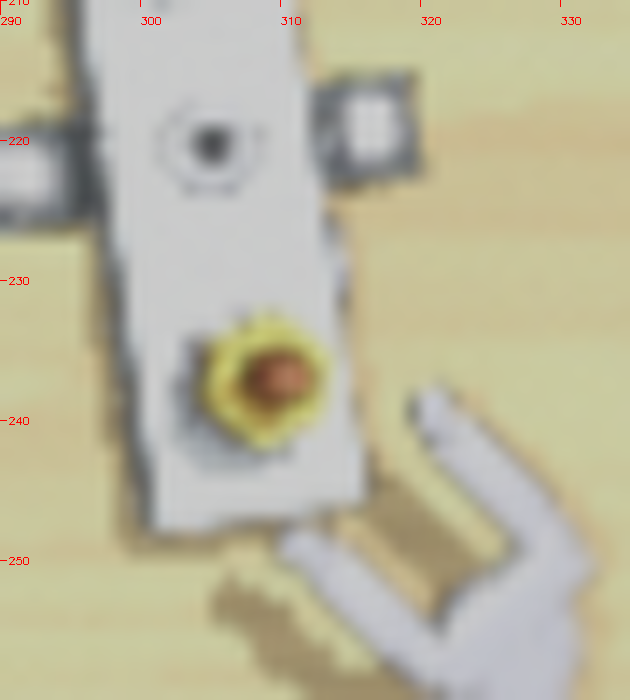

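```bash
cat > fine.py <<'E'
from scan import *
import sys
for f in sys.argv[1:]:
    o=scan(cv2.imread(f"pics/{f}.png"),308.6,236.8); d=np.array([x[0] for x in o]); v=np.array([float(x[1]) for x in o])
    i=v.argmin(); s=abs(d-d[i])<=10; c=np.polyfit(d[s],v[s],2); print(f,round(-c[1]/2/c[0],2))
E
python3 fine.py top0 top1 top4 top5 top6 top7 top24a top24b top24c
```

```text
top0 -6.06
top1 -4.95
top4 -5.99
top5 -6.26
top6 -6.1
top7 -7.39
top24a -34.66
top24b -34.47
top24c -34.49
```

>>> {"name": "send_rows", "arguments": {"commands": [[-0.003,0.001,-0.03,0,0,0,0.9],[-0.003,0.001,-0.07,0,0,0,0.9],[-0.003,0.001,-0.105,0,0,0,0.9],[-0.003,0.001,-0.105,0,0,0,0.9]]}}

```text
t: 25.15
eef_pos: [0.4027, -0.2404, 0.176]
orientation: [3.014, 0.863, 0.008]
ft_force: [0.8, -0.1, -4.1]
finger_gap: 0.0138
```

```bash
python3 - <<'E'
from h import *
plan((.583,.146,.17),-76.85)
E
```

```text
t 25.15 pos [ 0.4027 -0.2404  0.176 ] yaw -58.04 F [ 0.81 -0.1  -4.08] T [-0.019 -0.028  0.02 ] gap 0.0138 q [-0.109  0.473  0.748  2.263 -0.588  0.593  0.071]
delta [ 0.3575 -0.2324  0.0055] rot [ 0.0066 -0.0045  0.3284]
```

>>> {"name": "send_rows", "arguments": {"commands": [[0.036,-0.023,0,0,0,0.05,0.9],[0.072,-0.046,0,0,0,0.1,0.9],[0.108,-0.07,0,0,0,0.16,0.9],[0.144,-0.094,0,0,0,0.22,0.9],[0.18,-0.117,0,0,0,0.28,0.9]]}}

```text
t: 25.65
eef_pos: [0.4921, -0.043, 0.1716]
orientation: [3.11, 0.431, 0.001]
ft_force: [0.3, -1.0, -3.3]
finger_gap: 0.0143
```

```bash
python3 - <<'E'
from h import *
plan((.583,.146,.15),-76.85)
E
```

```text
t 25.65 pos [ 0.4921 -0.043   0.1716] yaw -74.22 F [ 0.33 -1.04 -3.3 ] T [-0.055 -0.054  0.006] gap 0.0143 q [-0.617  0.558  0.877  2.213 -0.706  0.675 -0.53 ]
delta [ 0.1388 -0.1572  0.0213] rot [ 0.0023 -0.0001  0.0459]
```

>>> {"name": "send_rows", "arguments": {"commands": [[0.033,-0.037,0.005,0,0,0.03,0.9],[0.066,-0.074,0.01,0,0,0.03,0.9],[0.1,-0.112,0.02,0,0,0.03,0.9],[0.125,-0.142,0.03,0,0,0.03,0.9],[0.125,-0.142,0.03,0,0,0.03,0.9]]}}

```text
t: 26.15
eef_pos: [0.574, 0.1329, 0.1387]
orientation: [3.115, 0.402, -0.002]
ft_force: [-0.4, 0.3, -3.2]
finger_gap: 0.014
```

```bash
python3 - <<'E'
from h import *
plan((.583,.146,.05),-76.85)
E
```

```text
t 26.15 pos [0.574  0.1329 0.1387] yaw -75.28 F [-0.45  0.3  -3.17] T [-0.071  0.064  0.054] gap 0.014 q [-0.855  0.716  0.853  2.03  -0.793  0.765 -0.824]
delta [ 0.0122 -0.0105  0.0887] rot [0.0008 0.0014 0.0274]
```

>>> {"name": "send_rows", "arguments": {"commands": [[0.01,-0.009,0.03,0,0,0.02,0.9],[0.01,-0.009,0.06,0,0,0.02,0.9],[0.01,-0.009,0.085,0,0,0.02,0.9],[0.01,-0.009,0.1,0,0,0.02,0.9],[0.01,-0.009,0.1,0,0,0.02,0.9]]}}

```text
t: 26.65
eef_pos: [0.5792, 0.1358, 0.0395]
orientation: [3.118, 0.355, -0.005]
ft_force: [0.4, -0.2, -3.1]
finger_gap: 0.0142
```

```bash
python3 - <<'E'
from h import *
plan((.583,.146,.01),-76.85)
cv2.imwrite("pics/scene25.png",vision.grab_frame("scene"))
crop("pics/scene25.png",245,140,120,110,5,"pics/e2.png")
E
```

```text
t 26.65 pos [0.5792 0.1358 0.0395] yaw -77.01 F [ 0.39 -0.21 -3.05] T [-0.006  0.028 -0.021] gap 0.0142 q [-0.755  0.836  0.687  2.061 -0.964  0.607 -0.725]
delta [ 0.0061 -0.0091  0.0295] rot [ 0.0027  0.0036 -0.0027]
```

View pics/e2.png

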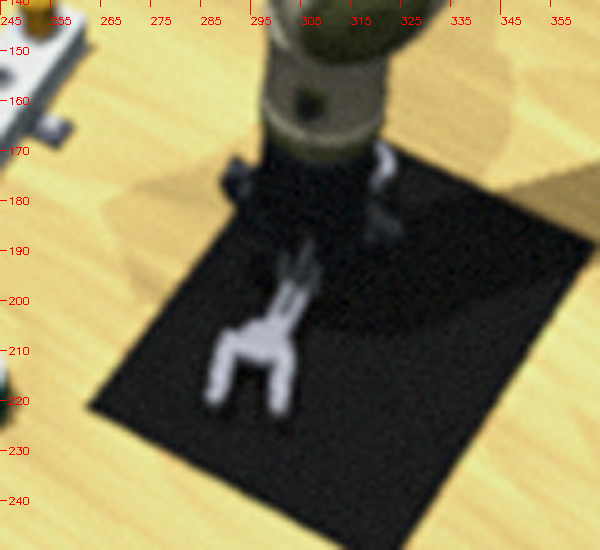

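>>> {"name": "send_rows", "arguments": {"commands": [[0.005,-0.008,0.012,0.002,0.003,0,0.9],[0.005,-0.008,0.024,0.002,0.003,0,0.9],[0.005,-0.008,0.027,0.002,0.003,0,0.9]]}}

```text
t: 27.0
eef_pos: [0.5842, 0.1461, 0.0145]
orientation: [-3.121, -0.357, -0.006]
ft_force: [-0.4, -0.4, -2.4]
finger_gap: 0.0142
```

```bash
python3 log.py
```

```text
t 27.0 p [0.5842 0.1461 0.0145] yaw -76.94 F [-0.39 -0.36 -2.39] T [0.038 0.053 0.03 ] gap 0.0142 j7 -0.722 tau7 0.049 tiltz [ 0.004  0.001 -1.   ]
```

>>> {"name": "send_rows", "arguments": {"commands": [[0,0,0.003,0,0,0,0.9],[0,0,0.005,0,0,0,0.9],[0,0,0.005,0,0,0,0.9]]}}

```text
t: 27.3
eef_pos: [0.5844, 0.145, 0.0105]
orientation: [3.121, 0.355, 0.007]
ft_force: [0.0, -0.6, -2.2]
finger_gap: 0.014
```

```bash
python3 log.py
```

```text
t 27.3 p [0.5844 0.145  0.0105] yaw -77.01 F [ 0.02 -0.57 -2.17] T [0.04  0.014 0.013] gap 0.014 j7 -0.72 tau7 0.009 tiltz [ 0.005  0.    -1.   ]
```

>>> {"name": "send_rows", "arguments": {"commands": [[0,0,0.001,0,0.004,0,0.9],[0,0,0.002,0,0.004,0,0.9],[0,0,0.002,0,0.004,0,0.9]]}}

```text
t: 27.6
eef_pos: [0.5844, 0.145, 0.0084]
orientation: [-3.121, -0.355, -0.013]
ft_force: [-0.1, -0.4, -2.7]
finger_gap: 0.0142
```

```bash
python3 log.py
```

```text
t 27.6 p [0.5844 0.145  0.0084] yaw -77.01 F [-0.13 -0.41 -2.69] T [-0.007  0.085  0.023] gap 0.0142 j7 -0.718 tau7 -0.009 tiltz [ 0.008  0.001 -1.   ]
```

>>> {"name": "send_rows", "arguments": {"commands": [[0,0,0.0007,0,-0.008,0,0.9],[0,0,0.001,0,-0.008,0,0.9]]}}

```text
t: 27.8
eef_pos: [0.5842, 0.1449, 0.0081]
orientation: [3.121, 0.355, -0.001]
ft_force: [-3.5, 0.5, 11.7]
finger_gap: 0.014
```

```bash
python3 log.py
```

```text
t 27.8 p [0.5842 0.1449 0.0081] yaw -77.02 F [-3.52  0.5  11.7 ] T [-0.048  0.892  0.008] gap 0.014 j7 -0.727 tau7 -0.085 tiltz [-0. -0. -1.]
```

Touched down (12 N). Release gently, opening in steps.

>>> {"name": "send_rows", "arguments": {"commands": [[0,0,-0.001,0,0,0,0.78],[0,0,-0.001,0,0,0,0.72],[0,0,-0.001,0,0,0,0.62],[0,0,-0.001,0,0,0,0.5]], "grip_force": 30}}

```text
t: 28.2
eef_pos: [0.5844, 0.145, 0.0083]
orientation: [3.121, 0.356, 0.0]
ft_force: [0.2, 0.9, -0.8]
finger_gap: 0.0425
```

```bash
python3 log.py
```

```text
t 28.2 p [0.5844 0.145  0.0083] yaw -77.0 F [ 0.16  0.9  -0.82] T [-0.046  0.055  0.023] gap 0.0425 j7 -0.728 tau7 -0.002 tiltz [ 0.    -0.001 -1.   ]
```

>>> {"name": "send_rows", "arguments": {"commands": [[0,0,-0.02,0,0,0,0.45],[0,0,-0.06,0,0,0,0.4],[0,0,-0.1,0,0,0,0.4],[0,0,-0.14,0,0,0,0.4],[0,0,-0.18,0,0,0,0.4]]}}

```text
t: 28.7
eef_pos: [0.5839, 0.145, 0.1898]
orientation: [3.12, 0.355, -0.0]
ft_force: [0.1, 0.6, -0.7]
finger_gap: 0.0517
```

```bash
python3 - <<'E'
from h import *
plan((.42,.42,.25))
for n in("top","scene"): cv2.imwrite(f"pics/{n}26.png",vision.grab_frame(n))
cv2.imwrite("pics/s26b.png",cv2.resize(cv2.imread("pics/scene26.png"),(800,600),interpolation=cv2.INTER_CUBIC))
E
python3 fine.py top26
```

```text
t 28.7 pos [0.5839 0.145  0.1898] yaw -77.02 F [ 0.06  0.63 -0.74] T [ 0.009 -0.041  0.016] gap 0.0517 q [-0.898  0.662  0.898  1.964 -0.689  0.855 -0.966]
delta [-0.098  -0.3047 -0.0605] rot [ 0.0011  0.0004 -0.    ]
top26 -34.84
```

View pics/s26b.png

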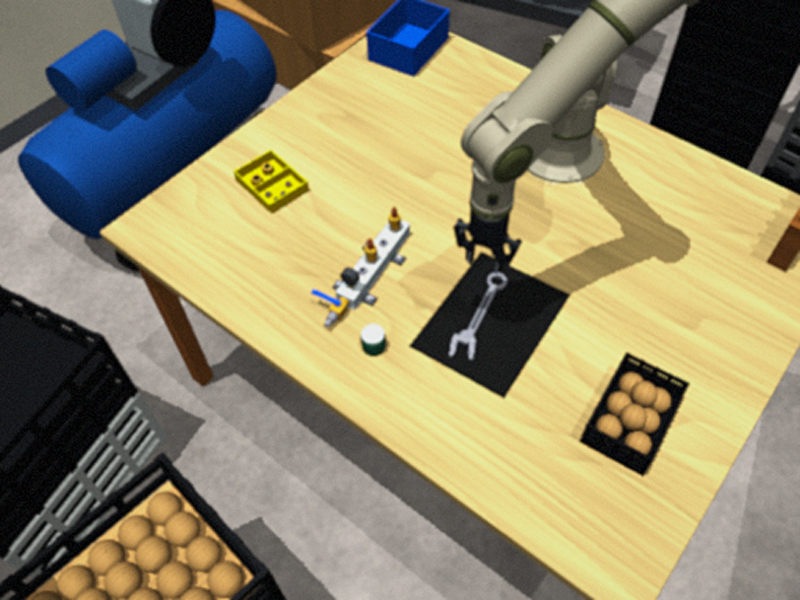

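```bash
python3 - <<'E'
from cell import ticket
print(ticket.hand_in())
E
```

```text
the job is handed in; nothing more can be done
None
```

I ran the near jet's nut down with the gripper, gave it about a quarter turn more with the spanner, and laid the spanner flat back on the mat. The job was handed in at about 29 s of the 72 s allowed.

- **Finger-tight:** I turned the nut about 69° clockwise in one grip, until the torque rose from 0.06 N m to a peak of 0.41 N m. That is a touch over the 0.2–0.4 band, because I sent two small steps (about 7° in all) after the first sign of firmness without checking between them. I then eased off. The top camera showed the nut springing back a few degrees on release.
- **Quarter turn:** With the spanner, the nut yielded at about 0.5 to 0.7 N m. My first stop came up short, at about 81°, because the nut springs back elastically, so I reapplied the spanner and turned further.
- **Result:** With the spanner clear, the top camera shows about 88.5° turned, comparing the nut at rest before and after; I put that within 2 to 3°. Measured from the loaded finger-tight peak it is nearer 82°.
- **Disagreement:** The spanner met the nut about 6° later than its stated play suggests. I could not explain this, so I relied on the camera and torque readings rather than the tool angle.
- **Forces:** The highest force in my readings was about 12 N, when the spanner touched the mat. Withdrawing the spanner took about 8 N sideways on the jet for a moment.
- **Last view:** The spanner lies flat on the mat, nothing else appears to have moved, and the gripper is clear of everything.

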